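# Load, latch and start the toy steriliser

## Task

Put every orange teether into the steriliser's chamber and shut its lid, then hook the wire bail of the toggle latch over the keeper on the lid and press the latch lever all the way down so that the lid is pulled tight. Only then throw the cycle lever into the green-marked notch; leave the jar, the bowl and the red ring where they stand.

Things in the scene. Friction and masses are not known exactly. Their poses are not given: they have to be found in the camera images.
- tub: Countertop toy steriliser, fixed, 150 deep (x) x 320 wide (y), white, grey control housing at its right end. Origin: centre of its underside; own x from front to back, y to its left, z up. The front faces the robot; stands left or right, turned up to 0.12 rad. In its frame (mm): open-topped chamber, inside x -69..69, y -84..154, floor z 60, rim z 120; housing y -160..-92, top z 75.
- chamber (a point): centre of the chamber's floor, at (0, 35, 60) mm in the tub frame, axes as the tub's. All teethers go within the chamber, below the rim that is 60 mm above this point; four fit flat side by side, their long axes along the tub's x, 56 mm apart along y.
- lid_hinge (a point): centre of the lid's hinge line, at (75, 35, 121) mm in the tub frame; the hinge runs along the tub's y.
- lid (a joint): lid angle in rad: 0 = pulled fully tight, about 0.03 = shut, resting on its uncompressed springy gasket (a rubber bead standing 5 mm above the front rim); grows as it opens; starts standing open at 1.6 to 1.8 (stop 1.85). Friction hinge: it stays at any angle, about 4 N at the front edge moves it. The gasket takes about 15 N at the front edge to compress: the latch does that.
- lid_front_edge (a point): middle of the lid's front edge face, half-way through its thickness, 150 mm from the hinge line; faces up when the lid stands open. The lid is a plate 150 deep (from the hinge) x 250 wide x 20 thick, its underside level with the hinge line; its outer face looks up when shut, to the tub's back (+x) when open.
- keeper (a point): groove of the keeper hook on the lid, where the bail's cross-bar must lie; 12 mm out from the middle of the lid's front edge. The keeper is 32 mm wide; its groove, open at the top, is 14.5 mm from the lid's edge to a 5 mm high upturned lip at the outer end; this point is 2.5 mm above its floor. Axes are the lid's: when shut x points to the back, z up. Tight: at (-87, 35, 127) mm in the tub frame.
- latch_pivot (a point): pivot of the latch lever, at (-89, 35, 89) mm in the tub frame, 14 mm out from the front face; its axis runs along the tub's y.
- latch_lever (a joint): latch lever angle in rad: 0 = straight down, flat against the tub's front (latched, over centre, stays by itself); grows as it swings outwards to the robot and up, 1.57 = pointing straight out; starts at 1.75 to 2.0 (stop 2.1). About 1 N at the tip moves it, and it stays where it is left; pressing it down with the bail hooked takes a few N more.
- lever_tip (a point): point near the free end of the latch lever, 60 mm from its pivot along the lever. The lever is a steel plate 26 wide, 4 thick, 66 long from its pivot, red on its outer face, which looks up when the lever points out and to the robot when it is down; that face is 8 mm off the lever pivot's radial line.
- bail (a joint): angle in rad of the wire bail against the latch lever: 0 = opposite to the lever; grows as the bail falls outwards to its stop at 2.75, where it lies back 0.4 rad above the lever (so it starts). Swings almost freely and falls either way by its own weight. Its pivot is on the lever: at lever angle q, from point latch_pivot, x = -16 sin(q - 0.21), z = -16 cos(q - 0.21) mm in the tub frame.
- latch_bar (a point): centre of the bail's cross-bar: a 5 mm wire along the tub's y, 55 mm over the outside of its two legs, which are 54 mm long, run to the bail's pivot and straddle lever and keeper. The cross-bar can be pinched at its two ends (fingers closing along y) from above; it passes freely over the keeper's lip while the lever is at 1.7 or more, and drops into the groove when let go there.
- quadrant_pivot (a point): pivot of the cycle lever, at (0, -134, 60) mm in the tub frame; its axis runs along the tub's y.
- cycle_lever (a joint): cycle lever angle in rad: notches at 0 (white mark, leaning 0.63 rad to the front), 0.42 (yellow), 0.84 (green, leaning 0.21 rad to the back) and 1.26 (blue); grows as it moves to the back. A sprung tooth snaps into the notches, about 3 N at the knob takes it from one to the next. Starts in the white or the yellow notch.
- cycle_knob (a point): centre of the black ball knob (28 mm) of the cycle lever, 85 mm from its pivot.
- green_notch (a point): the green mark beside the notch that the cycle lever must go to, on the quadrant's left side.
- basket: woven beige plastic basket, heavy, stays put; 230 (x) x 280 (y) x 45 high, walls 6, floor 5 thick; origin at the centre of its underside. May stand right or left.
- teether1_mid (a point): orange silicone teether, lying flat: centre of the piece, half-way up. 96 long (its own x), two round lobes 40 across joined by a waist 24 wide (its y), 20 thick (z); 60 g. Grip it across the waist. Two to four of them lie in the basket at the start; those absent read None.
- teether2_mid (a point): orange silicone teether, lying flat: centre of the piece, half-way up. 96 long (its own x), two round lobes 40 across joined by a waist 24 wide (its y), 20 thick (z); 60 g. Grip it across the waist. Two to four of them lie in the basket at the start; those absent read None.
- teether3_mid (a point): orange silicone teether, lying flat: centre of the piece, half-way up. 96 long (its own x), two round lobes 40 across joined by a waist 24 wide (its y), 20 thick (z); 60 g. Grip it across the waist. Two to four of them lie in the basket at the start; those absent read None.
- teether4_mid (a point): orange silicone teether, lying flat: centre of the piece, half-way up. 96 long (its own x), two round lobes 40 across joined by a waist 24 wide (its y), 20 thick (z); 60 g. Grip it across the waist. Two to four of them lie in the basket at the start; those absent read None.
- jar_mid (a point): glass baby jar with blue twist cap, 68 across, 100 high, on the turntable behind; point half-way up. Not to be disturbed.
- bowl_mid (a point): white ceramic bowl, 100 across, 45 high, on the turntable; point half-way up. Not to be disturbed.
- stack_ring_mid (a point): red plastic stacking ring, 70 across, 24 high, on the shelf board between tub and basket or before them; point half-way up. Not to be disturbed.
There are look-alikes about, which are no part of the job. What is shaped like the part that bears teether4_mid but brown or pink is not meant.

How it is judged:
By the outcome, as a careful person would: the job done as asked, in the order asked, and still so for the second after the job is handed in, with the robot touching nothing.
Of teether1, teether2, teether3, teether4 only 2 to 4 are there at a start; the rules pass over those that are not, and their reading is None.
At some moment in a run one of teether1, teether2, teether3, teether4 may be knocked a few centimetres aside while the robot is not near it.
Once in a run the grip may slacken for a moment while it holds something.
It also fails if it takes over 210 s, if anything falls off the work surface, if the arm or the gripper's body presses on something with over 40 N, if the wrist force passes 120 N, or if a joint passes its speed limit or range.

## Robot

A 6-joint arm with a two-finger parallel gripper is mounted at the origin on the work surface. World frame = base frame: x ahead of the robot, y to its left, z up, the work surface at z = 0. Lengths are in m, angles in rad, forces in N, time in s.
With the tool pointing down it reaches from about 0.35 to 0.775 m from the base axis. Payload 7.3 kg.
Tool frame: the origin (TCP) lies at the very end of the fingers, on their centre line; the grasp point (between the pads) lies 19 mm behind it; z points along the fingers, y is the direction in which the jaws open and shut (so a half turn about z gives the same grasp; the last joint's range is limited). The gripper opens to 92 mm and grips with 3 to 60 N. Pads are 19 mm wide; open, the fingers measure 130 mm over their backs; the gripper's body (75 mm by 190 mm) begins 47 mm behind the grasp point.
Start: joints at [-0.146, 0.342, 1.524, -0, 1.275, -0.146], TCP at [0.525, 0, 0.227] pointing down, gripper open.
Joint ranges: [-2.53, 2.53], [-0.77, 2.02], [0.04, 2.7], [-1, 4.14], [0.28, 2.66], [-3.11, 3.11]. Speed limits (rad/s): [2.57, 2.57, 3.14, 3.14, 3.14, 3.14].

## Interface

Orientations are given as a rotation vector (axis times angle).
In Python, from bench import arm, viewer, ticket gives the robot as it stands.
- The arm moves only by the tool servo_tool, never from a script. Its argument "motion" is a list that holds one entry, the list of rows, each a list of 7 numbers: the shift along the tool's x, y, z in mm, then the turn, a rotation vector about the tool's x, y, z in rad, then the gripper command: -1 is shut, 1 is fully open, values between are in proportion. A call has 1 to 12 rows; each row shifts and turns the commanded pose from where the row before left it, along the tool's axes as they then stand; what a row does not reach is not made up. A row lasts 1/12 s, in which the tool goes at most 41.7 mm and 7.16 degrees, less where a joint would pass 70% of its speed; a pose out of reach is approached as far as the arm can. A call with a gripper value outside its range is refused whole. The fingers move at their own pace and stop on an object; "squeeze" is the grip in N (left out, the last holds). Time passes only in rows, so rows that do not move let the fingers close. It gives the time, the measured TCP pose, the force and the opening at its end, in the units of the state.
- arm.observe(): the state, without advancing time (a new reading comes with each control period).
- viewer.read_camera(name): name is "scene" or "side" or "wrist"; returns (picture, depth): 480x640x3 uint8, red, green, blue; 480x640 float32, m along the optical axis (not along the pixel's ray), 0 where there is no reading.
- viewer.get_calibration(name): a dict with "mtx" (3x3 intrinsics, pixels), "k1" (the pictures are not rectified: a ray, as slopes to the right and down, at radius r is drawn at 1 + k1 r^2 times it, then the intrinsics apply), "T" (4x4, takes a point from camera to world coordinates). Camera axes: x right, y down, z forward; pixel columns grow to the right and rows downward; lengths in m; the calibration is good to about 2 mm. A picture is of the moment at which its call begins: read the wrist's pose just before it. get_calibration takes no time and is no camera call; for the wrist camera it gives the pose at the moment of the call.
- ticket.close_job(): hands the job in, once; it reports no verdict.
The state is a dict: "time": time; "qpos": joint angles; "joint_velocities": joint speeds; "joint_torque": joint torques, N m; "ee_pos": TCP position; "eef_rot": TCP orientation; "wrist_force": force on the tool from outside, world axes, zero at the start; "wrist_torque": the same for the moment, N m; "grip_width": finger opening in m.
Only numpy, scipy, OpenCV 4.12 (cv2) and the standard library are available. Lean on these libraries where they do the work, as an engineer would, in place of code of your own. Each camera call takes 0.05 s, during which the arm holds its last target.

## Working session

There is one attempt and no reset: what is moved stays moved. The work goes in short steps, Python scripts to look and compute and a tool call to move; the robot and the scene stay as the last step left them, time stands still between calls to the robot, and variables do not carry over. Pictures are saved under pics/ and viewed, and the job is handed in when it is done.

Besides the shell and the picture viewer there is one more tool, called after ">>>" in YAML: its name, and indented under it one key for each argument. servo_tool: Moves the arm, as the interface text tells. Its arguments: {"type":"object","properties":{"motion":{"type":"array","items":{"type":"array","items":{"type":"array","items":{"type":"number"}}}},"squeeze":{"type":"number"}},"required":["motion"]}

```bash
ls -la; mkdir -p pics; cat > h.py <<'E'
import numpy as np, cv2
from scipy.spatial.transform import Rotation as R
from bench import arm, viewer, ticket
def snap(name, fn):
    cal=viewer.get_calibration(name)
    im,d=viewer.read_camera(name)
    cv2.imwrite('pics/'+fn+'.png', cv2.cvtColor(im,cv2.COLOR_RGB2BGR))
    np.savez('pics/'+fn+'.npz',im=im,d=d,mtx=cal['mtx'],k1=cal['k1'],T=cal['T'])
    return im,d,cal
def load(fn):
    z=np.load('pics/'+fn+'.npz'); return z['im'],z['d'],{'mtx':z['mtx'],'k1':float(z['k1']),'T':z['T']}
def slopes(cal,uv):
    uv=np.atleast_2d(np.asarray(uv,float)); M=np.array(cal['mtx']); k=cal['k1']
    y=(uv[:,1]-M[1,2])/M[1,1]; x=(uv[:,0]-M[0,2]-M[0,1]*y)/M[0,0]
    s=np.stack([x,y],1); u=s.copy()
    for _ in range(20): u=s/(1+k*(u**2).sum(1,keepdims=True))
    return u
def ray(cal,uv):
    u=slopes(cal,uv); T=np.array(cal['T'])
    d=np.c_[u,np.ones(len(u))]@T[:3,:3].T
    return T[:3,3],d
def onz(cal,uv,z):
    o,d=ray(cal,uv); t=(z-o[2])/d[:,2]; return o+d*t[:,None]
def pts(cal,uv,depth):
    o,d=ray(cal,uv); return o+d*np.asarray(depth)[:,None]
def proj(cal,P):
    P=np.atleast_2d(P); T=np.array(cal['T']); c=(P-T[:3,3])@T[:3,:3]
    s=c[:,:2]/c[:,2:]; s=s*(1+cal['k1']*(s**2).sum(1,keepdims=True))
    M=np.array(cal['mtx']); return np.stack([M[0,0]*s[:,0]+M[0,1]*s[:,1]+M[0,2],M[1,1]*s[:,1]+M[1,2]],1)
def tri(c1,u1,c2,u2):
    o1,d1=ray(c1,u1);o2,d2=ray(c2,u2);d1=d1[0];d2=d2[0]
    A=np.stack([d1,-d2],1); t=np.linalg.lstsq(A,o2-o1,rcond=None)[0]
    a=o1+d1*t[0];b=o2+d2*t[1]; return (a+b)/2,np.linalg.norm(a-b)
def cloud(im,d,cal):
    v,u=np.mgrid[0:480,0:640]; uv=np.c_[u.ravel(),v.ravel()]
    P=pts(cal,uv,d.ravel()); P[d.ravel()==0]=np.nan
    return P.reshape(480,640,3)
E
python3 - <<'E'
from h import *
print(arm.observe())
for n in('scene','side','wrist'):
    im,d,c=snap(n,n+'0'); print(n,c, d[d>0].min() if (d>0).any() else None)
E
```

```text
total 12
drwxr-xr-x  3 agent agent 4096 Dec  7 08:30 .
drwxr-xr-x 23 root  root  4096 Dec  7 08:30 ..
drwxr-xr-x  2 agent agent 4096 Dec  7 08:30 pics
{'time': 0.0, 'qpos': array([-1.46014749e-01,  3.42743011e-01,  1.52503391e+00, -4.67678971e-06,
        1.27541672e+00, -1.46005933e-01]), 'joint_velocities': array([-1.38870544e-04,  3.16820823e-05,  1.05583351e-03, -8.74270955e-04,
        1.22215784e-03,  1.49059273e-06]), 'joint_torque': array([ 7.61924657e-04, -4.31245601e+01, -2.44219762e+01,  7.17750052e-02,
        5.59406646e-02, -1.04314388e-04]), 'ee_pos': array([5.24578689e-01, 7.50353343e-05, 2.26028552e-01]), 'eef_rot': array([-2.22054294e+00, -2.22052639e+00,  1.50562750e-03]), 'wrist_force': array([-1.28728074, -0.43944732,  1.1045771 ]), 'wrist_torque': array([ 0.02304422,  0.0476561 , -0.05165246]), 'grip_width': 0.09181533121047451}
scene {'mtx': array([[582.6494301 ,   0.        , 318.0977032 ],
       [  0.        , 582.6494301 , 241.65330437],
       [  0.        ,   0.        ,   1.        ]]), 'k1': -0.051240452452508675, 'T': array([[ 0.57114788,  0.61347014, 
[... 534 characters left out ...]
049978],
       [ 0.00724143, -0.68283295, -0.73053865,  1.04595514],
       [ 0.        ,  0.        ,  0.        ,  1.        ]])} 0.60101235
wrist {'mtx': array([[416.50200204,   0.        , 317.89743699],
       [  0.        , 416.50200204, 237.87510044],
       [  0.        ,   0.        ,   1.        ]]), 'k1': -0.005269989500712964, 'T': array([[ 9.99998774e-01, -1.27143564e-03, -9.13933533e-04,
         5.24471069e-01],
       [-1.48613772e-03, -9.54494550e-01, -2.98224655e-01,
         8.12793896e-02],
       [-4.93171122e-04,  2.98225648e-01, -9.54495270e-01,
         3.85162000e-01],
       [ 0.00000000e+00,  0.00000000e+00,  0.00000000e+00,
         1.00000000e+00]])} 0.062989436
```

View pics/scene0.png

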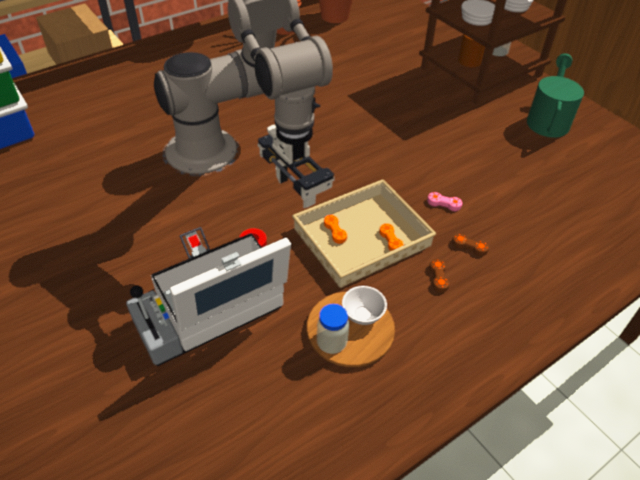

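View pics/side0.png

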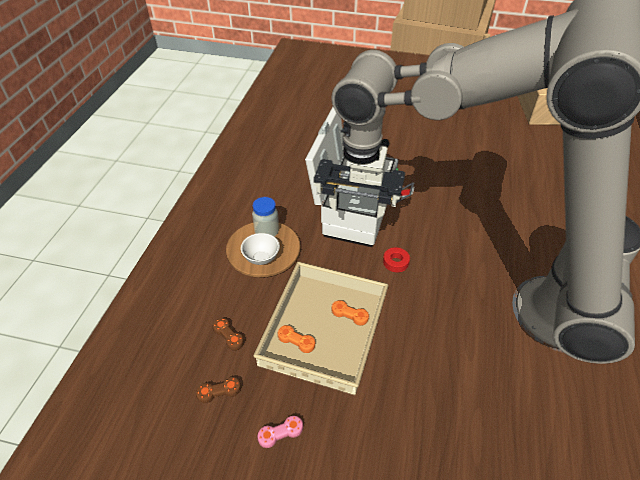

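View pics/wrist0.png

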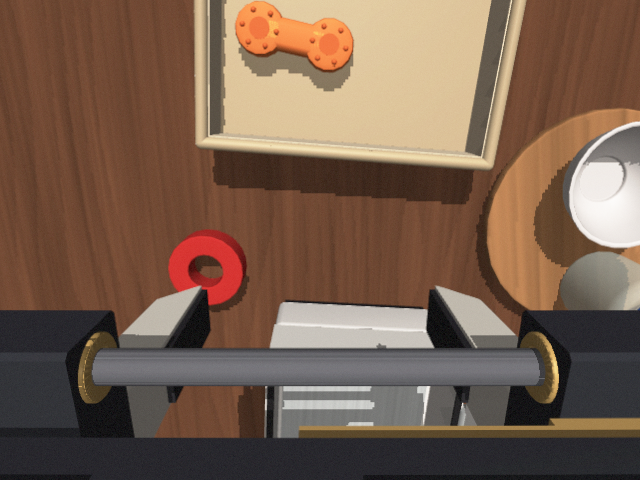

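The basket on the left holds two orange teethers: scene (335,229) and (390,237), side (350,312) and (297,338). The brown and pink look-alikes lie outside it. The tub is on the right with its lid open, and the red ring stands at side (397,259).

```bash
python3 - <<'E'
from h import *
im,d,c=load('scene0')
cr=im[220:370,110:310]; cv2.imwrite('pics/scene0_tub.png',cv2.cvtColor(cv2.resize(cr,(800,600),interpolation=cv2.INTER_CUBIC),cv2.COLOR_RGB2BGR))
cams={n:load(n+'0') for n in('scene','side','wrist')}
for n,(im,d,c) in cams.items():
    hsv=cv2.cvtColor(im,cv2.COLOR_RGB2HSV)
    m=((hsv[...,0]>=5)&(hsv[...,0]<=16)&(hsv[...,1]>200)&(hsv[...,2]>215)).astype(np.uint8)
    m=cv2.morphologyEx(m,cv2.MORPH_CLOSE,np.ones((5,5)))
    cs,_=cv2.findContours(m,cv2.RETR_EXTERNAL,cv2.CHAIN_APPROX_NONE)
    for k in cs:
        if cv2.contourArea(k)<120: continue
        (cx,cy),wh,a=cv2.minAreaRect(k)
        mm=np.zeros(m.shape,np.uint8); cv2.drawContours(mm,[k],-1,1,-1)
        vs,us=np.nonzero(mm&(d>0))
        P=pts(c,np.c_[us,vs],d[vs,us])
        print(n,(round(cx),round(cy)),cv2.contourArea(k),'cloud med',np.median(P,0).round(4),'top z',np.percentile(P[:,2],[50,90,98]).round(4))
E
```

```text
scene (391, 236) 218.0 cloud med [0.6128 0.2348 0.0244] top z [0.0244 0.0276 0.029 ]
scene (335, 227) 234.0 cloud med [0.5107 0.1332 0.0239] top z [0.0239 0.0274 0.029 ]
```

View pics/scene0_tub.png

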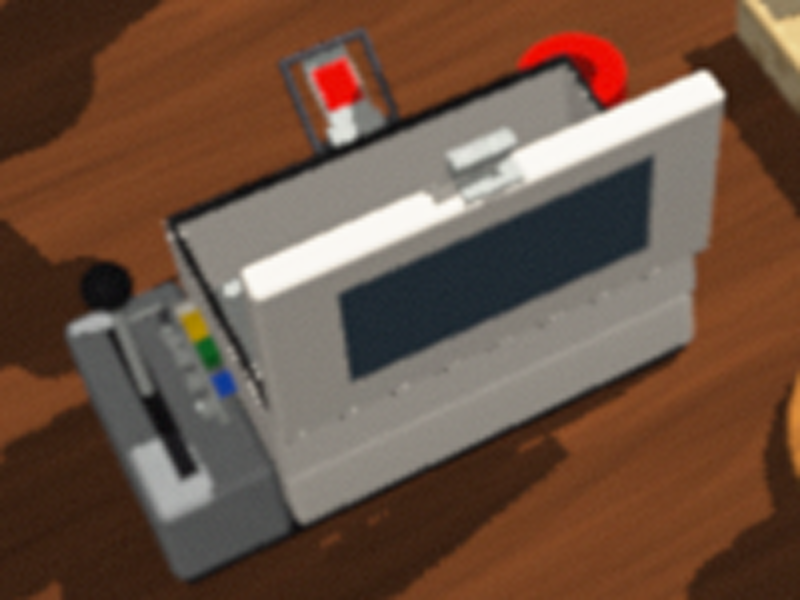

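```bash
python3 - <<'E'
from h import *
cams={n:load(n+'0') for n in('scene','side','wrist')}
im,d,c=cams['scene']
for nm,uv,z in [('front right gasket',(153,275),.125),('front left gasket',(252.5,235.5),.125),('lidR',(172.5,293.75),None),('lidL',(290,243.75),None),('back bottom L',(282,306),0),('housing back R bottom',(157,364.5),0),('tub back R bottom',(185,351),0),('knob',(136.5,291.5),None),('keeper',(231,260),None),('levertip red',(194,241),None),('bar l',(181,236),None),('bar r',(200.5,228),None)]:
    if z is not None: print(nm,onz(c,uv,z)[0].round(4))
    u,v=map(int,np.round(uv)); w=d[v-2:v+3,u-2:u+3]; 
    print('   ',nm,'depth',pts(c,[uv],[np.median(w)])[0].round(4), w.min().round(3),w.max().round(3))
for n,(im,d,c) in cams.items():
    hsv=cv2.cvtColor(im,cv2.COLOR_RGB2HSV)
    m=((hsv[...,0]>=4)&(hsv[...,0]<=17)&(hsv[...,1]>170)&(hsv[...,2]>190)).astype(np.uint8)
    m=cv2.morphologyEx(m,cv2.MORPH_CLOSE,np.ones((7,7)))
    cs,_=cv2.findContours(m,cv2.RETR_EXTERNAL,cv2.CHAIN_APPROX_NONE)
    for k in cs:
        if cv2.contourArea(k)<120: continue
        (cx,cy),wh,a=cv2.minAreaRect(k)
        mm=np.zeros(m.shape,np.uint8); cv2.drawContours(mm,[k],-1,1,-1)
        vs,us=np.nonzero(mm&(d>0))
        P=pts(c,np.c_[us,vs],d[vs,us])
        X=onz(c,k[:,0,:],.02); (xx,yy),ww,ang=cv2.minAreaRect((X[:,:2]*1000).astype(np.float32))
        print(n,(round(cx),round(cy)),cv2.contourArea(k),'rect on z=.02',round(xx),round(yy),np.round(ww),round(ang),'top z',np.percentile(P[:,2],[50,90,98]).round(4))
E
```

```text
front right gasket [ 0.4814 -0.3437  0.125 ]
    front right gasket depth [ 0.4783 -0.3431  0.1214] 1.27 1.438
front left gasket [ 0.5007 -0.1025  0.125 ]
    front left gasket depth [ 0.4959 -0.1     0.1193] 1.358 1.509
    lidR depth [ 0.6604 -0.3568  0.2622] 1.063 1.318
    lidL depth [ 0.6757 -0.1092  0.2609] 1.151 1.523
back bottom L [ 0.631  -0.1079  0.    ]
    back bottom L depth [ 0.6327 -0.1089  0.0027] 1.353 1.382
housing back R bottom [ 0.6115 -0.4187  0.    ]
    housing back R bottom depth [ 0.6142 -0.4191  0.0042] 1.242 1.267
tub back R bottom [ 0.6146 -0.3527  0.    ]
    tub back R bottom depth [ 0.6194 -0.3538  0.0074] 0.0 1.288
    knob depth [ 0.5228 -0.3949  0.1477] 1.208 1.216
    keeper depth [ 0.6594 -0.2321  0.2755] 1.096 1.117
    levertip red depth [ 0.4309 -0.2202  0.1143] 1.352 1.367
    bar l depth [ 0.4114 -0.2419  0.1271] 1.341 1.533
    bar r depth [ 0.4143 -0.1928  0.1278] 1.356 1.557
scene (368, 345) 1375.0 rect on z=.02 838 -8 [ 70. 182.] 7 top z [0.0213 0.0242 0.0261]
scene (323, 310) 344.0 rect on z=.02 705 -43 [ 41. 145.] 19 top z [0.0214 0.0245 0.0263]
scene (391, 236) 256.5 rect on z=.02 610 239 [38. 90.] 76 top z [0.0243 0.0276 0.0291]
scene (335, 227) 278.0 rect on z=.02 506 137 [37. 98.] 78 top z [0.0236 0.0274 0.0289]
side (296, 338) 492.0 rect on z=.02 613 238 [45. 94.] 75 top z [0.0253 0.0286 0.0303]
side (349, 312) 440.0 rect on z=.02 506 137 [46. 93.] 78 top z [0.0251 0.0285 0.0298]
wrist (294, 36) 4103.5 rect on z=.02 505 136 [37. 94.] 77 top z [0.0261 0.0274 0.0282]
```

The tub's yaw comes out near -0.065 rad, with its origin near (0.546,-0.258). The teethers are near (0.506,0.137) and (0.612,0.238). I'll turn the tool so its camera faces the robot and look at the tub from above.

>>> servo_tool:
  motion:
    - [[0,0,-26,0,0,-0.112,1],[0,0,-26,0,0,-0.112,1],[0,0,-26,0,0,-0.112,1],[0,0,-26,0,0,-0.112,1],[0,0,-26,0,0,-0.112,1],[0,0,0,0,0,-0.112,1],[0,0,0,0,0,-0.112,1],[0,0,0,0,0,-0.112,1],[0,0,0,0,0,-0.112,1],[0,0,0,0,0,-0.112,1],[0,0,0,0,0,-0.112,1],[0,0,0,0,0,-0.112,1]]

```text
time: 1.15
ee_pos: [0.5249, 0.0001, 0.3564]
eef_rot: [-0.347, -3.122, -0.0]
wrist_force: [0.2, -0.7, 0.4]
grip_width: 0.0922
```

>>> servo_tool:
  motion:
    - [[0,0,0,0,0,-0.112,1],[0,0,0,0,0,-0.112,1],[-12,-30,0,0,0,0,1],[-12,-30,0,0,0,0,1],[-12,-30,0,0,0,0,1],[-12,-30,0,0,0,0,1],[-12,-30,0,0,0,0,1],[-12,-30,0,0,0,0,1],[-12,-30,0,0,0,0,1],[-12,-30,0,0,0,0,1],[0,0,0,0,0,0,1],[0,0,0,0,0,0,1]]

```text
time: 2.15
ee_pos: [0.6203, -0.2419, 0.3546]
eef_rot: [-0.008, -3.139, -0.002]
wrist_force: [0.3, 0.4, -0.4]
grip_width: 0.0917
```

```bash
python3 - <<'E'
from h import *
o=arm.observe(); print(o['time'],o['ee_pos'],R.from_rotvec(o['eef_rot']).as_matrix().round(3).tolist(),o['qpos'].round(2))
snap('wrist','wrist1')
E
```

```text
2.15 [ 0.62031444 -0.24187718  0.3546141 ] [[-1.0, 0.005, -0.003], [0.005, 1.0, 0.001], [0.003, 0.001, -1.0]] [-0.49  0.59  0.79  0.    1.77 -2.05]
```

View pics/wrist1.png

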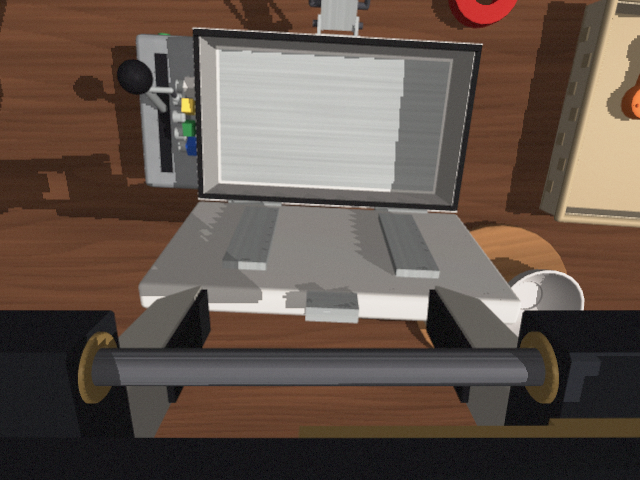

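The wrist view looks straight down into the empty chamber. The front rim corners are at (195,30) and (481,45), the back rim corners at (200,200) and (459,211), the knob at (134,77) and the keeper at (331,307).

```bash
python3 - <<'E'
from h import *
im,d,c=load('wrist1')
P=cloud(im,d,c)
cr=cv2.resize(im[0:220,120:500],(760,440),interpolation=cv2.INTER_CUBIC); cv2.imwrite('pics/w1c.png',cv2.cvtColor(cr,cv2.COLOR_RGB2BGR))
for nm,uv,z in [('FR',(195,30),.123),('FL',(481,45),.123),('BR',(200,200),.12),('BL',(459,211),.12),('floorFR',(218,51),.06),('floorFL',(453,62),.06),('floorBR',(218,187),.06),('floorBL',(436,195),.06)]:
    q=onz(c,uv,z)[0]; print(nm,q.round(4),'cloud', np.round(P[uv[1]-3:uv[1]+4,uv[0]-3:uv[0]+4].reshape(-1,3)[:, 2].tolist()[::8],3))
print('floor z',np.nanmedian(P[80:150,250:400,2]))
print('housing top',np.nanmedian(P[150:180,175:185,2]))
u,v=134,77
print('knob',np.nanmedian(P[72:82,129:139].reshape(-1,3),0))
print('keeper',np.nanmedian(P[303:315,310:352].reshape(-1,3),0))
print('lid top edge',np.nanmedian(P[296:300,250:290].reshape(-1,3),0),np.nanmedian(P[305:309,400:425].reshape(-1,3),0))
print('lid inner mid',np.nanmedian(P[248:252,320:340].reshape(-1,3),0),np.nanmedian(P[225:228,320:340].reshape(-1,3),0))
E
```

```text
FR [ 0.4746 -0.3452  0.123 ] cloud [0.003 0.123 0.127 0.127 0.125 0.125 0.127]
FL [ 0.4879 -0.1002  0.123 ] cloud [0.    0.002 0.121 0.127 0.002 0.003 0.002]
BR [ 0.6227 -0.355   0.12  ] cloud [0.002 0.121 0.001 0.001 0.127 0.128 0.131]
BL [ 0.6353 -0.1045  0.12  ] cloud [0.123 0.001 0.    0.003 0.    0.002 0.   ]
floorFR [ 0.4835 -0.3406  0.06  ] cloud [0.065 0.06  0.06  0.061 0.062 0.062 0.063]
floorFL [ 0.4952 -0.104   0.06  ] cloud [0.061 0.061 0.062 0.064 0.067 0.072 0.075]
floorBR [ 0.621  -0.3512  0.06  ] cloud [0.072 0.077 0.082 0.087 0.093 0.098 0.102]
floorBL [ 0.6316 -0.1108  0.06  ] cloud [0.063 0.062 0.066 0.07  0.077 0.082 0.088]
floor z 0.062011054837879276
housing top 0.07608170572580097
knob [ 0.51333667 -0.3904327   0.15303202]
keeper [ 0.65383382 -0.2345656   0.28744757]
lid top edge [ 0.65518829 -0.27300253  0.26941927] [ 0.66249048 -0.1808892   0.26907727]
lid inner mid [ 0.64255899 -0.23285348  0.21152412] [ 0.63585245 -0.23165893  0.16883662]
```

View pics/w1c.png

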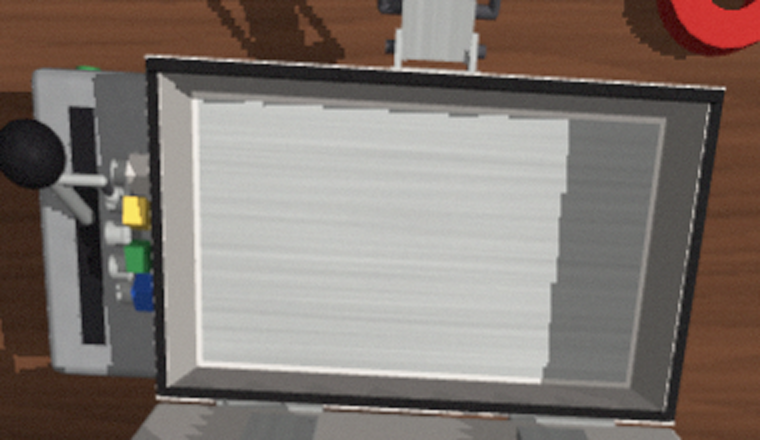

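```bash
python3 - <<'E'
from h import *
im,d,c=load('scene0'); P=cloud(im,d,c).reshape(-1,3)
def fit(Q,ax):
    o=[i for i in range(3) if i!=ax]
    for _ in range(4):
        A=np.c_[Q[:,o],np.ones(len(Q))]; s=np.linalg.lstsq(A,Q[:,ax],rcond=None)[0]; r=Q[:,ax]-A@s
        Q=Q[abs(r)<max(2*r.std(),.001)]
    return s,len(Q),r.std()
m=(P[:,0]>.60)&(P[:,0]<.65)&(P[:,1]>-.34)&(P[:,1]<-.12)&(P[:,2]>.02)&(P[:,2]<.1)
s,n,r=fit(P[m],0); print('scene back wall x=a*y+b*z+c',s,n,r,'x at y-.2266,z.06:',s[0]*-.2266+s[1]*.06+s[2])
m=(P[:,0]>.60)&(P[:,0]<.70)&(P[:,1]>-.34)&(P[:,1]<-.12)&(P[:,2]>.14)&(P[:,2]<.25)
s,n,r=fit(P[m],0); print('scene lid outer',s,n,r,'x at y-.2266,z.2:',s[0]*-.2266+s[1]*.2+s[2])
# front inner wall seen in scene
m=(P[:,0]>.46)&(P[:,0]<.52)&(P[:,1]>-.32)&(P[:,1]<-.13)&(P[:,2]>.08)&(P[:,2]<.115)
s,n,r=fit(P[m],0); print('scene front inner wall',s,n,r,'x at y-.2266,z.1:',s[0]*-.2266+s[1]*.1+s[2])
im,d,c=load('wrist1'); P=cloud(im,d,c).reshape(-1,3)
m=(P[:,0]>.60)&(P[:,0]<.70)&(P[:,1]>-.34)&(P[:,1]<-.12)&(P[:,2]>.14)&(P[:,2]<.25)
s,n,r=fit(P[m],0); print('wrist lid inner',s,n,r,'x at y-.2266,z.2:',s[0]*-.2266+s[1]*.2+s[2])
m=(P[:,0]>.47)&(P[:,0]<.50)&(P[:,1]>-.31)&(P[:,1]<-.14)&(P[:,2]>.075)&(P[:,2]<.11)
s,n,r=fit(P[m],0); print('wrist front inner wall',s,n,r,'x at y-.2266,z.1:',s[0]*-.2266+s[1]*.1+s[2])
E
```

```text
scene back wall x=a*y+b*z+c [ 5.57156119e-02 -6.38935739e-04  6.42850345e-01] 1595 0.0011776898049287805 x at y-.2266,z.06: 0.6301868514364728
scene lid outer [0.05728342 0.15640627 0.64495872] 2507 0.0008440857553239768 x at y-.2266,z.2: 0.6632595505802202
scene front inner wall [0.05823357 0.00263173 0.49855319] 696 0.0014497390913108521 x at y-.2266,z.1: 0.4856206369608658
wrist lid inner [0.05888987 0.15629487 0.62163566] 17765 0.0026347454111742773 x at y-.2266,z.2: 0.6395501848009713
wrist front inner wall [ 0.05775237 -0.00214795  0.49857373] 987 0.0001145147232881013 x at y-.2266,z.1: 0.48527225145172764
```

The plane fits agree: tub yaw -0.057, chamber centre (0.555,-0.2265), lid angle about 1.73. Now I'll look over the basket.

>>> servo_tool:
  motion:
    - [[0,35,0,0,0,0,1],[0,35,0,0,0,0,1],[0,35,0,0,0,0,1],[0,35,0,0,0,0,1],[0,35,0,0,0,0,1],[0,35,0,0,0,0,1],[2,35,5,0,0,0,1],[2,35,10,0,0,0,1],[2,35,10,0,0,0,1],[2,35,10,0,0,0,1],[2,35,10,0,0,0,1],[2,35,10,0,0,0,1]]

```text
time: 3.2
ee_pos: [0.6079, 0.1827, 0.3023]
eef_rot: [0.002, 3.14, 0.001]
wrist_force: [0.5, -0.1, 0.3]
grip_width: 0.0916
```

>>> servo_tool:
  motion:
    - [[0,0,0,0,0,0,1],[0,0,0,0,0,0,1],[0,0,0,0,0,0,1]]

```text
time: 3.45
ee_pos: [0.6089, 0.1803, 0.3026]
eef_rot: [0.002, 3.141, -0.0]
wrist_force: [0.1, 0.6, 0.9]
grip_width: 0.0919
```

```bash
cat > tee.py <<'E'
from h import *
def find(fn):
    im,d,c=load(fn); hsv=cv2.cvtColor(im,cv2.COLOR_RGB2HSV)
    m=((hsv[...,0]>=4)&(hsv[...,0]<=17)&(hsv[...,1]>170)&(hsv[...,2]>190)).astype(np.uint8)
    m=cv2.morphologyEx(m,cv2.MORPH_CLOSE,np.ones((7,7)))
    m=cv2.morphologyEx(m,cv2.MORPH_OPEN,np.ones((5,5)))
    cs,_=cv2.findContours(m,cv2.RETR_EXTERNAL,cv2.CHAIN_APPROX_NONE)
    for k in cs:
        if cv2.contourArea(k)<800: continue
        mm=np.zeros(m.shape,np.uint8); cv2.drawContours(mm,[k],-1,1,-1)
        vs,us=np.nonzero(mm&(d>0)); Q=pts(c,np.c_[us,vs],d[vs,us])
        zt=np.percentile(Q[:,2],90)
        X=onz(c,k[:,0,:],zt-.008)[:,:2]*1000; (xx,yy),ww,ang=cv2.minAreaRect(X.astype(np.float32))
        Y=onz(c,np.c_[us,vs],zt-.005)[:,:2]; w,V=np.linalg.eigh(np.cov((Y-Y.mean(0)).T)); a=V[:,1]; a*=np.sign(a[0])
        print(fn,np.round(cv2.minAreaRect(k)[0]),'ctr mm',round(xx,1),round(yy,1),'mean',Y.mean(0).round(4),'size',np.round(ww),'long-axis ang',np.arctan2(a[1],a[0]).round(3),'top',zt.round(4))
E
python3 - <<'E'
from tee import *
o=arm.observe(); print(o['time'],o['ee_pos'])
snap('wrist','wrist2'); find('wrist2')
E
```

```text
3.45 [0.60885999 0.18033309 0.30257749]
wrist2 [371. 189.] ctr mm 613.1 237.8 mean [0.6111 0.2378] size [38. 95.] long-axis ang -0.264 top 0.0272
wrist2 [273.  82.] ctr mm 505.1 135.5 mean [0.5041 0.1362] size [39. 94.] long-axis ang -0.214 top 0.0273
```

View pics/wrist2.png

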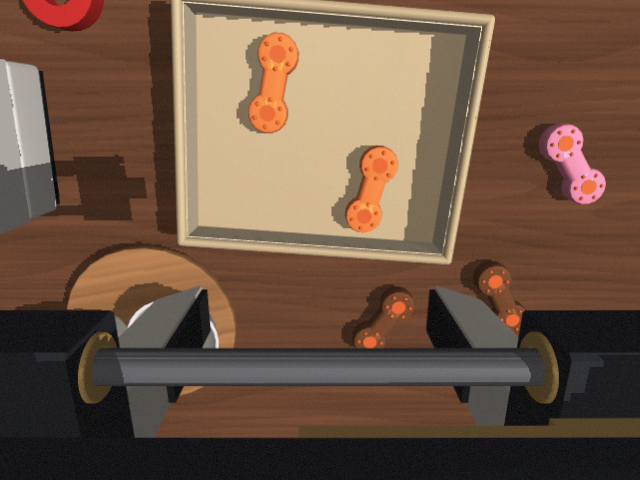

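Teether 2 is at (0.613,0.238) with its long axis at -0.264, image (371,189). Teether 1 is at (0.505,0.136), image (273,82). I'll pick the nearer one first.

>>> servo_tool:
  motion:
    - [[-2,29,20,0,0,0.088,0.4],[-2,28,30,0,0,0.088,0.4],[0,0,35,0,0,0.088,0.4],[0,0,35,0,0,0,0.4],[0,0,35,0,0,0,0.4],[0,0,35,0,0,0,0.4],[0,0,35,0,0,0,0.4],[0,0,20,0,0,0,0.4],[0,0,0,0,0,0,0.4],[0,0,0,0,0,0,0.4]]
  squeeze: 20

```text
time: 4.33
ee_pos: [0.6164, 0.2352, 0.0568]
eef_rot: [-0.42, -3.113, 0.001]
wrist_force: [0.7, 0.6, -0.1]
grip_width: 0.0639
```

```bash
python3 - <<'E'
from tee import *
o=arm.observe(); print(o['time'],o['ee_pos'],o['grip_width'])
A=R.from_rotvec(o['eef_rot']).as_matrix(); print((A.T@(np.array([.613,.238,.009])-o['ee_pos'])*1000).round(1), A[:,0])
E
```

```text
4.3333 [0.61638597 0.23524704 0.05682818] 0.06391148765568999
[ 4.   1.8 47.8] [-9.64179019e-01  2.65251365e-01  7.29216520e-04]
```

>>> servo_tool:
  motion:
    - [[4,2,16,0,0,0,0.4],[0,0,16,0,0,0,0.4],[0,0,15,0,0,0,0.4],[0,0,0,0,0,0,0.4],[0,0,0,0,0,0,-1],[0,0,0,0,0,0,-1],[0,0,0,0,0,0,-1],[0,0,0,0,0,0,-1],[0,0,0,0,0,0,-1],[0,0,0,0,0,0,-1]]
  squeeze: 20

```text
time: 5.17
ee_pos: [0.6131, 0.2395, 0.0103]
eef_rot: [0.418, 3.113, 0.0]
wrist_force: [0.4, -1.9, 0.1]
grip_width: 0.0289
```

>>> servo_tool:
  motion:
    - [[0,0,0,0,0,0,-1],[0,0,-10,0,0,0,-1],[0,0,-30,0,0,0,-1],[0,0,-30,0,0,0,-1],[0,0,-30,0,0,0,-1],[0,0,-30,0,0,0,-1],[0,0,-30,0,0,-0.1,-1],[0,0,-20,0,0,-0.107,-1],[0,0,0,0,0,0,-1]]
  squeeze: 20

```text
time: 5.92
ee_pos: [0.6149, 0.2401, 0.1962]
eef_rot: [0.086, 3.131, 0.004]
wrist_force: [0.5, 0.1, 0.7]
grip_width: 0.0238
```

```bash
cat >> h.py <<'E'
def rel(t):
    o=arm.observe(); A=R.from_rotvec(o['eef_rot']).as_matrix()
    print('t',round(o['time'],2),'ee',o['ee_pos'].round(4),'w',round(o['grip_width'],4),'F',o['wrist_force'].round(1),'rel',(A.T@(np.array(t)-o['ee_pos'])*1000).round(1),'toolx',A[:,0].round(3),'z',A[:,2].round(3))
E
python3 - <<'E'
from tee import *
rel([.558,-.172,.19])
E
```

```text
t 5.92 ee [0.6149 0.2401 0.1962] w 0.0238 F [0.5 0.1 0.7] rel [  34.2 -414.7    4.6] toolx [-0.998  0.055 -0.01 ] z [ 0.01   0.003 -1.   ]
```

>>> servo_tool:
  motion:
    - [[3,-20,0,0,0,0,-1],[3,-33,0,0,0,0,-1],[3,-36,0,0,0,0,-1],[3,-36,0,0,0,0,-1],[3,-36,0,0,0,0,-1],[3,-36,0,0,0,0,-1],[3,-36,0,0,0,0,-1],[3,-36,0,0,0,0,-1],[3,-36,0,0,0,0,-1],[3,-36,0,0,0,0,-1],[2,-36,0,0,0,0,-1],[2,-36,0,0,0,0,-1]]

```text
time: 6.92
ee_pos: [0.5532, -0.1721, 0.1891]
eef_rot: [-0.097, -3.139, -0.001]
wrist_force: [1.3, 0.8, -0.2]
grip_width: 0.0239
```

>>> servo_tool:
  motion:
    - [[0,0,0,0,0,0,-1],[0,0,0,0,0,0,-1],[0,0,0,0,0,0,-1]]

```text
time: 7.17
ee_pos: [0.5538, -0.1703, 0.1891]
eef_rot: [-0.097, -3.139, -0.002]
wrist_force: [-0.4, -0.1, -0.8]
grip_width: 0.0238
```

```bash
python3 - <<'E'
from tee import *
rel([.558,-.172,.068])
snap('wrist','wrist3')
E
```

```text
t 7.17 ee [ 0.5538 -0.1703  0.1891] w 0.0238 F [-0.4 -0.1 -0.8] rel [ -4.5  -1.6 121.1] toolx [-0.998  0.062  0.001] z [-0.001  0.001 -1.   ]
```

View pics/wrist3.png

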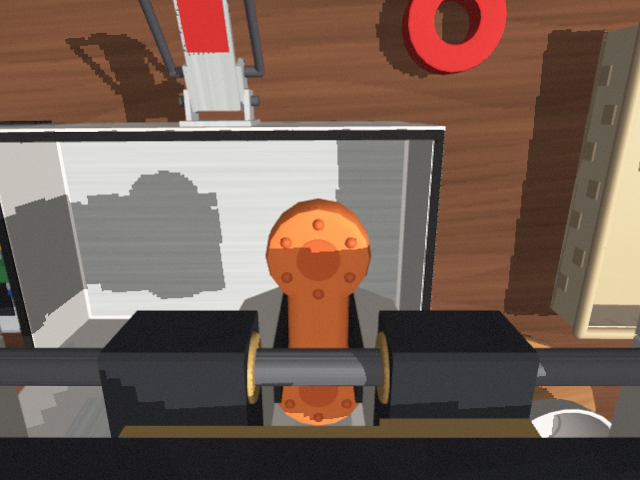

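The teether is held lengthwise over the chamber (held piece at (318,260)), inside the front and left walls. Lowering and releasing.

>>> servo_tool:
  motion:
    - [[-4,-2,30,0,0,0,-1],[0,0,30,0,0,0,-1],[0,0,30,0,0,0,-1],[0,0,20,0,0,0,-1],[0,0,9,0,0,0,-1],[0,0,0,0,0,0,-1],[0,0,0,0,0,0,-1]]

```text
time: 7.8
ee_pos: [0.5586, -0.1722, 0.0713]
eef_rot: [0.092, 3.14, -0.0]
wrist_force: [-0.1, 0.3, 0.4]
grip_width: 0.0237
```

>>> servo_tool:
  motion:
    - [[0,0,0,0,0,0,0.1],[0,0,0,0,0,0,0.1],[0,0,0,0,0,0,0.1],[0,0,0,0,0,0,0.1],[0,0,-20,0,0,0,0.1],[0,0,-30,0,0,0,0.1],[0,0,-30,0,0,0,0.1],[0,0,-35,0,0,0,0.1],[0,0,-35,0,0,0,0.1],[0,0,-35,0,0,0,0.1],[0,0,0,0,0,0,0.1]]

```text
time: 8.72
ee_pos: [0.5607, -0.1742, 0.2642]
eef_rot: [0.094, 3.127, -0.009]
wrist_force: [0.0, 0.3, 0.0]
grip_width: 0.0504
```

```bash
python3 - <<'E'
from tee import *
rel([.60,.18,.25])
snap('wrist','wrist4');find('wrist4')
snap('scene','scene1')
E
```

```text
t 8.72 ee [ 0.5607 -0.1742  0.2642] w 0.0504 F [0.  0.3 0. ] rel [-17.9 356.   12.6] toolx [-0.998  0.06  -0.013] z [ 0.013 -0.006 -1.   ]
wrist4 [321. 200.] ctr mm 559.8 -172.4 mean [ 0.5572 -0.1721] size [37. 94.] long-axis ang -0.062 top 0.0821
```

View pics/wrist4.png

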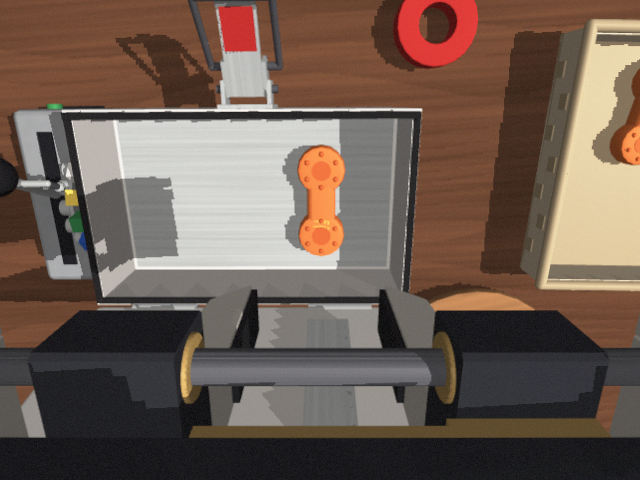

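The first teether lies flat on the chamber floor at (321,200). Going back to look for the second.

>>> servo_tool:
  motion:
    - [[0,30,0,0,0,0,0.4],[-1,36,0,0,0,0,0.4],[-1,36,0,0,0,0,0.4],[-1,36,0,0,0,0,0.4],[-1,36,0,0,0,0,0.4],[-1,36,0,0,0,0,0.4],[-1,36,0,0,0,0,0.4],[-2,36,0,0,0,0,0.4],[-2,30,0,0,0,0,0.4],[0,0,0,0,0,0,0.4],[0,0,0,0,0,0,0.4],[0,0,0,0,0,0,0.4]]

```text
time: 9.82
ee_pos: [0.5861, 0.1373, 0.2544]
eef_rot: [-0.094, -3.138, 0.001]
wrist_force: [0.9, -0.4, 0.6]
grip_width: 0.0644
```

```bash
python3 - <<'E'
from tee import *
snap('wrist','wrist5');find('wrist5')
rel([.505,.136,.06])
E
```

```text
wrist5 [312. 107.] ctr mm 505.4 135.8 mean [0.5037 0.1362] size [38. 95.] long-axis ang -0.217 top 0.0272
t 9.87 ee [0.5863 0.1367 0.2548] w 0.0642 F [-0.  -0.5  0.5] rel [ 80.8  -5.5 194.9] toolx [-0.998  0.061  0.002] z [-0.002 -0.001 -1.   ]
```

View pics/wrist5.png

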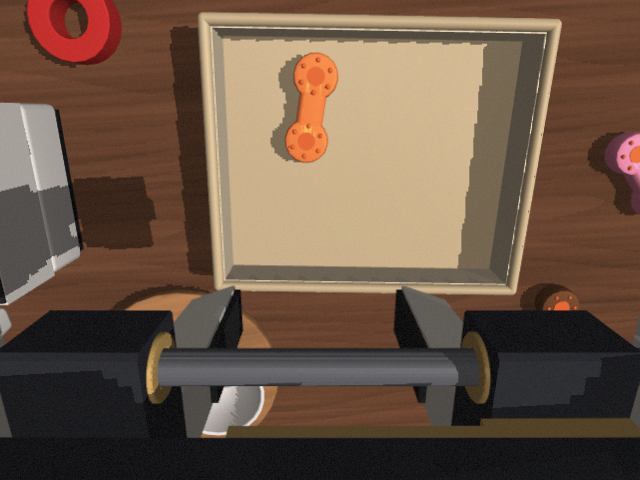

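The second teether is unmoved at (0.505,0.136), angle -0.217, image (312,107).

>>> servo_tool:
  motion:
    - [[27,-2,10,0,0,0,0.25],[27,-2,30,0,0,0,0.25],[27,-1,30,0,0,0,0.25],[0,0,30,0,0,0.078,0.25],[0,0,30,0,0,0.078,0.25],[0,0,30,0,0,0,0.25],[0,0,30,0,0,0,0.25],[0,0,0,0,0,0,0.25],[0,0,0,0,0,0,0.25]]

```text
time: 10.62
ee_pos: [0.5047, 0.1364, 0.065]
eef_rot: [-0.341, -3.12, 0.001]
wrist_force: [0.2, -0.3, 0.5]
grip_width: 0.0573
```

```bash
python3 - <<'E'
from tee import *
rel([.505,.136,.0095])
E
```

```text
t 10.62 ee [0.5047 0.1364 0.065 ] w 0.0573 F [ 0.2 -0.3  0.5] rel [-0.5 -0.3 55.5] toolx [-0.976  0.216  0.003] z [-0.003 -0.001 -1.   ]
```

>>> servo_tool:
  motion:
    - [[0,0,20,0,0,0,0.25],[0,0,20,0,0,0,0.25],[0,0,15,0,0,0,0.25],[0,0,0,0,0,0,0.25],[0,0,0,0,0,0,-1],[0,0,0,0,0,0,-1],[0,0,0,0,0,0,-1],[0,0,0,0,0,0,-1],[0,0,0,0,0,0,-1],[0,0,0,0,0,0,-1],[0,0,0,0,0,0,-1]]
  squeeze: 20

```text
time: 11.53
ee_pos: [0.5059, 0.1377, 0.0114]
eef_rot: [0.338, 3.122, 0.0]
wrist_force: [-0.9, -0.7, 6.5]
grip_width: 0.024
```

>>> servo_tool:
  motion:
    - [[0,0,-10,0,0,0,-1],[0,0,-30,0,0,0,-1],[0,0,-30,0,0,0,-1],[0,0,-30,0,0,0,-1],[0,0,-30,0,0,0,-1],[0,0,-30,0,0,-0.08,-1],[0,0,-25,0,0,-0.08,-1],[0,0,0,0,0,0,-1]]
  squeeze: 20

```text
time: 12.2
ee_pos: [0.5079, 0.1381, 0.2016]
eef_rot: [0.081, 3.131, 0.002]
wrist_force: [1.0, -1.0, 0.3]
grip_width: 0.0238
```

```bash
python3 - <<'E'
from tee import *
rel([.552,-.281,.19])
E
```

```text
t 12.2 ee [0.5079 0.1381 0.2016] w 0.0238 F [ 1.  -1.   0.3] rel [ -65.6 -416.3   11.5] toolx [-0.999  0.052 -0.01 ] z [ 0.01   0.001 -1.   ]
```

>>> servo_tool:
  motion:
    - [[-5,-20,0,0,0,0,-1],[-6,-36,0,0,0,0,-1],[-6,-36,0,0,0,0,-1],[-6,-36,0,0,0,0,-1],[-6,-36,0,0,0,0,-1],[-6,-36,0,0,0,0,-1],[-6,-36,0,0,0,0,-1],[-6,-36,0,0,0,0,-1],[-6,-36,0,0,0,0,-1],[-5,-36,0,0,0,0,-1],[-4,-36,0,0,0,0,-1],[-4,-36,0,0,0,0,-1]]

```text
time: 13.2
ee_pos: [0.5477, -0.2829, 0.1954]
eef_rot: [-0.089, -3.14, -0.001]
wrist_force: [0.4, -0.5, -0.1]
grip_width: 0.0239
```

>>> servo_tool:
  motion:
    - [[0,0,0,0,0,0,-1],[0,0,0,0,0,0,-1],[0,0,0,0,0,0,-1]]

```text
time: 13.45
ee_pos: [0.5478, -0.2806, 0.1952]
eef_rot: [-0.089, -3.139, -0.002]
wrist_force: [-0.2, 0.9, 0.1]
grip_width: 0.0236
```

```bash
python3 - <<'E'
from tee import *
rel([.552,-.281,.071])
snap('wrist','wrist6')
E
```

```text
t 13.45 ee [ 0.5478 -0.2806  0.1952] w 0.0236 F [-0.2  0.9  0.1] rel [ -4.4  -0.3 124.2] toolx [-0.998  0.057  0.001] z [-0.001  0.001 -1.   ]
```

View pics/wrist6.png

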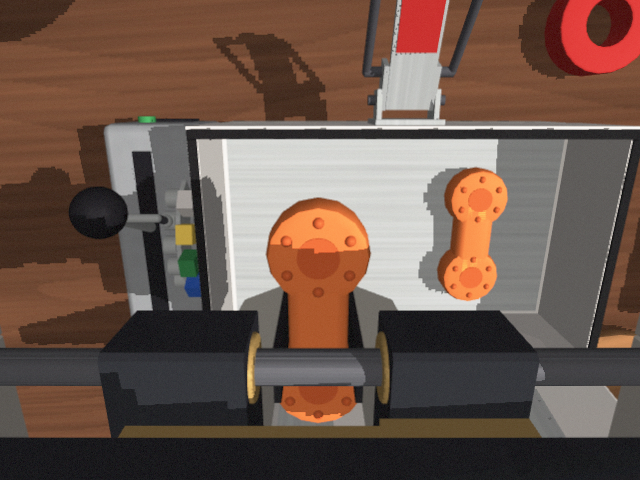

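The held teether is clear of the walls, but at this spot the gripper body could touch the knob (97,212). I'll shift 20 mm left before lowering.

>>> servo_tool:
  motion:
    - [[-2,10,0,0,0,0,-1],[-2,10,30,0,0,0,-1],[0,0,30,0,0,0,-1],[0,0,30,0,0,0,-1],[0,0,24,0,0,0,-1],[0,0,10,0,0,0,-1],[0,0,0,0,0,0,-1],[0,0,0,0,0,0,-1]]

```text
time: 14.17
ee_pos: [0.554, -0.2608, 0.0726]
eef_rot: [0.086, 3.14, -0.0]
wrist_force: [0.6, -0.3, -0.6]
grip_width: 0.024
```

>>> servo_tool:
  motion:
    - [[0,0,0,0,0,0,0.1],[0,0,0,0,0,0,0.1],[0,0,0,0,0,0,0.1],[0,0,0,0,0,0,0.1],[0,0,-20,0,0,0,0.1],[0,0,-30,0,0,0,0.1],[0,0,-35,0,0,0,0.1],[0,0,-35,0,0,0,0.1],[0,0,-35,0,0,0,0.1],[0,0,-35,0,0,0,0.1],[0,0,-35,0,0,0,0.1],[0,0,-25,0,0,0,0.1]]

```text
time: 15.17
ee_pos: [0.5535, -0.2618, 0.3261]
eef_rot: [0.088, 3.136, -0.004]
wrist_force: [0.7, -0.3, 0.2]
grip_width: 0.0506
```

>>> servo_tool:
  motion:
    - [[0,0,-20,0,0,0,-1],[0,0,-10,0,0,0,-1],[0,0,0,0,0,0,-1],[0,0,0,0,0,0,-1]]

```text
time: 15.5
ee_pos: [0.5533, -0.2616, 0.3521]
eef_rot: [0.088, 3.139, -0.001]
wrist_force: [0.4, 0.4, -0.8]
grip_width: 0.0281
```

```bash
python3 - <<'E'
from tee import *
rel([.71,-.235,.35])
snap('wrist','wrist7');find('wrist7')
im,d,c=snap('scene','scene2')
cr=im[200:370,110:450]; cv2.imwrite('pics/scene2c.png',cv2.cvtColor(cv2.resize(cr,(800,400),interpolation=cv2.INTER_CUBIC),cv2.COLOR_RGB2BGR))
E
```

```text
t 15.5 ee [ 0.5533 -0.2616  0.3521] w 0.0281 F [ 0.4  0.4 -0.8] rel [-155.    35.3    2.2] toolx [-0.998  0.056 -0.001] z [ 0.001 -0.001 -1.   ]
wrist7 [316. 187.] ctr mm 554.5 -263.5 mean [ 0.555 -0.265] size [33. 93.] long-axis ang -0.061 top 0.0823
```

View pics/wrist7.png

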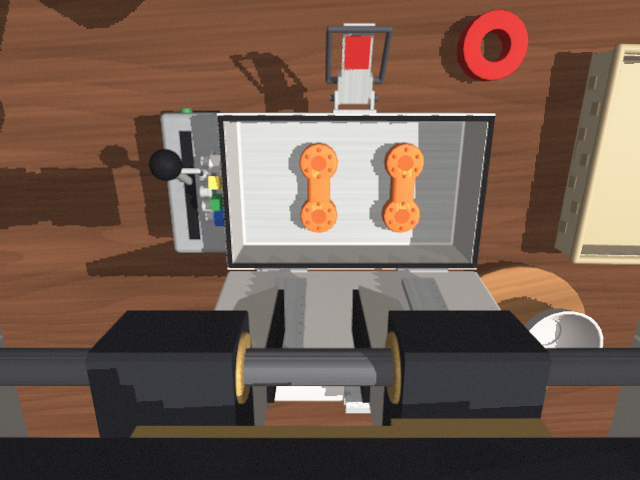

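View pics/scene2c.png

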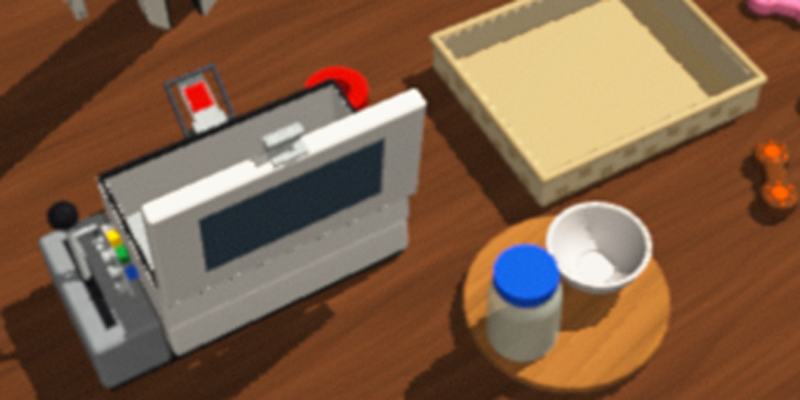

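Both teethers lie flat side by side in the chamber at (318,187) and (403,187), and the basket is empty. Next is the lid, so I'll work out a closing arc with the closed fingertips behind it.

```bash
python3 - <<'E'
import numpy as np
r=135; pf=None
ths=np.linspace(1.80,0.05,22)
for t in ths:
    f=r*np.cos(t)-20*np.sin(t)-9.5; z=r*np.sin(t)+20*np.cos(t)
    print(round(t,2),'abs f,z',round(f,1),round(z+121,1),'step' ,None if pf is None else (round(f-pf[0],1),round(-(z-pf[1]),1))); pf=(f,z)
from h import *
im,d,c=load('scene2'); P=cloud(im,d,c)
print('jar cap',np.nanmedian(P[313:320,328:340].reshape(-1,3),0),'bowl',np.nanmedian(P[295:330,345:380].reshape(-1,3),0))
E
```

```text
1.8 abs f,z -59.6 247.9 step None
1.72 abs f,z -48.9 251.7 step (np.float64(10.7), np.float64(-3.7))
1.63 abs f,z -37.9 254.5 step (np.float64(11.0), np.float64(-2.8))
1.55 abs f,z -26.7 256.4 step (np.float64(11.2), np.float64(-1.9))
1.47 abs f,z -15.4 257.3 step (np.float64(11.3), np.float64(-1.0))
1.38 abs f,z -4.0 257.4 step (np.float64(11.4), np.float64(-0.0))
1.3 abs f,z 7.3 256.4 step (np.float64(11.3), np.float64(0.9))
1.22 abs f,z 18.6 254.6 step (np.float64(11.2), np.float64(1.9))
1.13 abs f,z 29.6 251.8 step (np.float64(11.0), np.float64(2.8))
1.05 abs f,z 40.3 248.1 step (np.float64(10.7), np.float64(3.7))
0.97 abs f,z 50.7 243.5 step (np.float64(10.4), np.float64(4.6))
0.88 abs f,z 60.7 238.0 step (np.float64(10.0), np.float64(5.4))
0.8 abs f,z 70.2 231.8 step (np.float64(9.5), np.float64(6.3))
0.72 abs f,z 79.2 224.8 step (np.float64(8.9), np.float64(7.0))
0.63 abs f,z 87.5 217.0 step (np.float64(8.3), np.float64(7.7))
0.55 abs f,z 95.1 208.6 step (np.float64(7.7), np.float64(8.4))
0.47 abs f,z 102.1 199.6 step (np.float64(6.9), np.float64(9.0))
0.38 abs f,z 108.2 190.0 step (np.float64(6.2), np.float64(9.6))
0.3 abs f,z 113.6 180.0 step (np.float64(5.3), np.float64(10.0))
0.22 abs f,z 118.0 169.6 step (np.float64(4.5), np.float64(10.4))
0.13 abs f,z 121.6 158.8 step (np.float64(3.6), np.float64(10.8))
0.05 abs f,z 124.3 147.7 step (np.float64(2.7), np.float64(11.0))
jar cap [ 0.78872376 -0.07803834  0.12100038] bowl [0.77080824 0.02178671 0.03480782]
```

>>> servo_tool:
  motion:
    - [[-24,6,0,0,0,0,-1],[-24,6,0,0,0,0,-1],[-24,6,0,0,0,0,-1],[-24,6,0,0,0,0,-1],[-24,6,0,0,0,0,-1],[-22,5,0,0,0,0,-1],[-8,0,10,0,0,0,-1],[0,0,0,0,0,0,-1],[0,0,0,0,0,0,-1]]

```text
time: 16.35
ee_pos: [0.7044, -0.2352, 0.3388]
eef_rot: [-0.088, -3.136, -0.002]
wrist_force: [0.7, -0.0, 0.1]
grip_width: 0.0004
```

```bash
python3 - <<'E'
from tee import *
rel([.704,-.235,.245])
E
```

```text
t 16.35 ee [ 0.7044 -0.2352  0.3388] w 0.0004 F [ 0.7 -0.   0.1] rel [-0.   0.1 93.8] toolx [-0.998  0.056  0.005] z [-0.005  0.002 -1.   ]
```

>>> servo_tool:
  motion:
    - [[0,0,30,0,0,0,-1],[0,0,30,0,0,0,-1],[0,0,30,0,0,0,-1],[0,0,1,0,0,0,-1],[7,0,0,0,0,0,-1],[8,0,0,0,0,0,-1],[11,0,-4,0,0,0,-1],[11,0,-3,0,0,0,-1],[11,0,-2,0,0,0,-1],[11,0,-1,0,0,0,-1],[11,0,0,0,0,0,-1],[11,0,1,0,0,0,-1]]

```text
time: 17.35
ee_pos: [0.624, -0.2311, 0.263]
eef_rot: [0.088, 3.135, -0.003]
wrist_force: [2.8, 0.0, 0.8]
grip_width: 0.0003
```

```bash
python3 - <<'E'
from tee import *
rel([.630-.0075,-.231,.256])
im,d,c=snap('scene','scene3')
cr=im[180:350,110:310]; cv2.imwrite('pics/scene3c.png',cv2.cvtColor(cv2.resize(cr,(700,595),interpolation=cv2.INTER_CUBIC),cv2.COLOR_RGB2BGR))
E
```

```text
t 17.35 ee [ 0.624  -0.2311  0.263 ] w 0.0003 F [2.8 0.  0.8] rel [1.5 0.  7. ] toolx [-0.998  0.056 -0.005] z [ 0.005 -0.002 -1.   ]
```

View pics/scene3c.png

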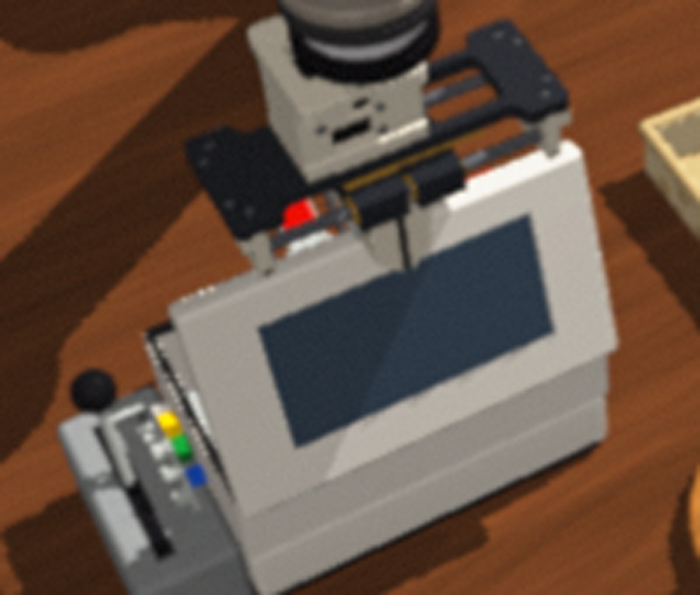

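The lid is turning at about 1.3 rad, with the fingertips at (408,265) on its outer face. I'll carry on along the arc.

>>> servo_tool:
  motion:
    - [[11,0,4,0,0,0,-1],[11,0,5,0,0,0,-1],[11,0,5,0,0,0,-1],[10,0,5,0,0,0,-1],[10,0,5,0,0,0,-1],[10,0,6,0,0,0,-1],[9,0,7,0,0,0,-1],[8,0,8,0,0,0,-1],[8,0,8,0,0,0,-1],[7,0,9,0,0,0,-1],[6,0,10,0,0,0,-1]]

```text
time: 18.32
ee_pos: [0.5233, -0.2257, 0.1902]
eef_rot: [0.089, 3.137, -0.003]
wrist_force: [-0.9, -0.4, 1.3]
grip_width: 0.0002
```

```bash
python3 - <<'E'
from tee import *
rel([.630-.108,-.225,.190])
im,d,c=snap('scene','scene4')
cr=im[180:350,110:310]; cv2.imwrite('pics/scene4c.png',cv2.cvtColor(cv2.resize(cr,(700,595),interpolation=cv2.INTER_CUBIC),cv2.COLOR_RGB2BGR))
E
```

```text
t 18.32 ee [ 0.5233 -0.2257  0.1902] w 0.0002 F [-0.9 -0.4  1.3] rel [1.4 0.6 0.2] toolx [-0.998  0.056 -0.003] z [ 0.003 -0.002 -1.   ]
```

View pics/scene4c.png

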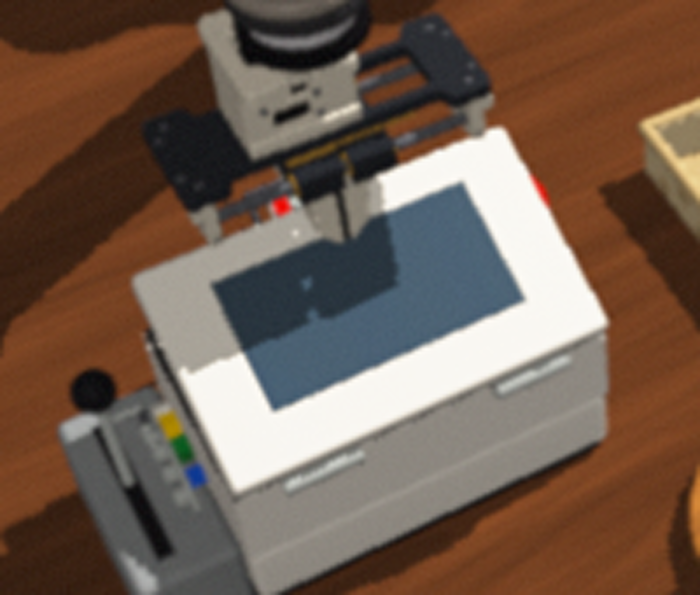

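The lid is down to about 0.4 rad. Finishing gently, watching the force.

>>> servo_tool:
  motion:
    - [[5,0,10,0,0,0,-1],[4,0,10,0,0,0,-1],[3,0,10,0,0,0,-1],[2,0,8,0,0,0,-1],[0,0,3,0,0,0,-1],[0,0,2,0,0,0,-1],[0,0,0,0,0,0,-1]]

```text
time: 18.95
ee_pos: [0.5097, -0.2243, 0.1451]
eef_rot: [0.088, 3.14, -0.0]
wrist_force: [-0.6, -0.2, 0.2]
grip_width: 0.0006
```

>>> servo_tool:
  motion:
    - [[0,0,1,0,0,0,-1],[0,0,1,0,0,0,-1],[0,0,0,0,0,0,-1]]

```text
time: 19.2
ee_pos: [0.5096, -0.2243, 0.1434]
eef_rot: [0.087, 3.14, -0.001]
wrist_force: [-0.8, 0.2, 3.5]
grip_width: 0.0003
```

>>> servo_tool:
  motion:
    - [[0,0,1,0,0,0,-1],[0,0,1,0,0,0,-1],[0,0,0,0,0,0,-1]]

```text
time: 19.45
ee_pos: [0.5094, -0.2243, 0.1419]
eef_rot: [0.087, 3.14, -0.001]
wrist_force: [-2.9, 1.3, 8.9]
grip_width: 0.0006
```

The gasket contact at 8.9 N means the lid is shut. I'll rise and measure the latch.

>>> servo_tool:
  motion:
    - [[0,0,-20,0,0,0,-1],[-7,0,-30,0,0,0,-1],[-8,0,-30,0,0,0,-1],[-10,0,-30,0,0,0,0.8],[0,0,0,0,0,0,0.8],[0,0,0,0,0,0,0.8],[0,0,0,0,0,0,0.8]]

```text
time: 20.03
ee_pos: [0.5339, -0.2252, 0.2499]
eef_rot: [-0.087, -3.139, -0.001]
wrist_force: [-1.0, -0.4, 0.5]
grip_width: 0.0224
```

```bash
python3 - <<'E'
from tee import *
snap('wrist','wrist8'); rel([.5,-.225,.3])
im,d,c=load('wrist8'); cr=im[0:300,180:480]; cv2.imwrite('pics/w8c.png',cv2.cvtColor(cv2.resize(cr,(600,600),interpolation=cv2.INTER_CUBIC),cv2.COLOR_RGB2BGR))
E
```

```text
t 20.08 ee [ 0.5336 -0.225   0.2493] w 0.0264 F [ 0.2  0.  -0.9] rel [ 33.7  -1.8 -50.6] toolx [-0.998  0.056  0.002] z [-0.002  0.001 -1.   ]
```

View pics/w8c.png

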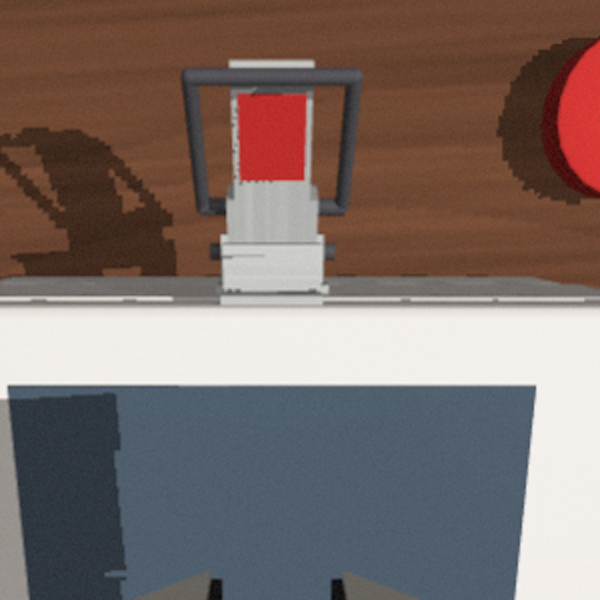

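```bash
python3 - <<'E'
from tee import *
im,d,c=load('wrist8'); P=cloud(im,d,c)
for v in range(32,46): print(v,[np.round(P[v,u],4).tolist() for u in (285,316,350)], im[v,285])
for v in (115,120,125,130,135,140,143,146,149,152,160,170): print(v,P[v,315].round(4),P[v,317].round(4),im[v,315])
E
```

```text
32 [[0.3867, -0.2458, 0.0008], [0.4086, -0.219, 0.1292], [0.3898, -0.1879, -0.0004]] [106  70  51]
33 [[0.3875, -0.2459, 0.0005], [0.4091, -0.219, 0.1285], [0.3909, -0.1881, 0.0011]] [98 69 57]
34 [[0.4092, -0.2378, 0.1324], [0.4104, -0.2191, 0.1337], [0.4116, -0.1987, 0.1338]] [77 69 69]
35 [[0.4103, -0.2376, 0.1362], [0.4109, -0.2191, 0.1331], [0.4124, -0.1988, 0.1354]] [83 80 86]
36 [[0.4108, -0.2376, 0.1357], [0.4118, -0.2191, 0.1355], [0.4129, -0.1988, 0.1351]] [86 83 88]
37 [[0.4114, -0.2377, 0.1361], [0.4122, -0.2192, 0.1349], [0.4134, -0.1988, 0.1349]] [88 87 92]
38 [[0.4116, -0.2378, 0.1343], [0.413, -0.2192, 0.1363], [0.414, -0.1989, 0.1352]] [88 86 91]
39 [[0.4122, -0.2378, 0.1344], [0.4133, -0.2192, 0.135], [0.4146, -0.1989, 0.1357]] [80 79 82]
40 [[0.4129, -0.2378, 0.1353], [0.4139, -0.2193, 0.1353], [0.415, -0.1989, 0.1349]] [76 74 76]
41 [[0.4133, -0.2379, 0.1343], [0.4143, -0.2193, 0.1342], [0.4155, -0.1988, 0.1343]] [60 60 63]
42 [[0.4137, -0.2381, 0.1332], [0.4147, -0.2193, 0.133], [0.4161, -0.1989, 0.1345]] [69 54 49]
43 [[0.3957, -0.2465, 0.0011], [0.4141, -0.2193
[... 386 characters left out ...]

125 [ 0.4631 -0.2228  0.1352] [ 0.4633 -0.2215  0.1321] [203 203 201]
130 [ 0.4665 -0.223   0.1286] [ 0.4666 -0.2217  0.129 ] [201 204 201]
135 [ 0.4697 -0.2232  0.1287] [ 0.4698 -0.2219  0.1281] [199 200 198]
140 [ 0.4728 -0.2234  0.1295] [ 0.4729 -0.2221  0.1295] [199 199 197]
143 [ 0.4748 -0.2235  0.1287] [ 0.4747 -0.2222  0.1307] [197 198 195]
146 [ 0.476  -0.2235  0.1378] [ 0.4761 -0.2223  0.1372] [117 115 114]
149 [ 0.4775 -0.2236  0.1418] [ 0.4774 -0.2223  0.1434] [197 199 196]
152 [ 0.4793 -0.2237  0.1425] [ 0.4795 -0.2224  0.1412] [178 177 173]
160 [ 0.4839 -0.224   0.1453] [ 0.4839 -0.2227  0.1457] [243 240 236]
170 [ 0.4902 -0.2243  0.1451] [ 0.4904 -0.2231  0.1442] [242 239 235]
```

>>> servo_tool:
  motion:
    - [[25,0,0,0,0,0,0.8],[25,0,0,0,0,0,0.8],[25,0,0,0,0,0,0.8],[0,0,0,0,0,0,0.8],[0,0,0,0,0,0,0.8],[0,0,0,0,0,0,0.8]]

```text
time: 20.58
ee_pos: [0.4596, -0.2214, 0.2502]
eef_rot: [-0.088, -3.14, -0.001]
wrist_force: [0.3, 0.1, 1.0]
grip_width: 0.0664
```

```bash
python3 - <<'E'
from tee import *
snap('wrist','wrist9'); rel([.5,-.225,.3])
im,d,c=load('wrist9'); cr=im[40:340,180:480]; cv2.imwrite('pics/w9c.png',cv2.cvtColor(cv2.resize(cr,(600,600),interpolation=cv2.INTER_CUBIC),cv2.COLOR_RGB2BGR))
E
```

```text
t 20.63 ee [ 0.4599 -0.2214  0.2502] w 0.0707 F [-0.4  0.7  0. ] rel [-40.2  -1.4 -49.8] toolx [-0.998  0.056  0.   ] z [-0.  0. -1.]
```

View pics/w9c.png

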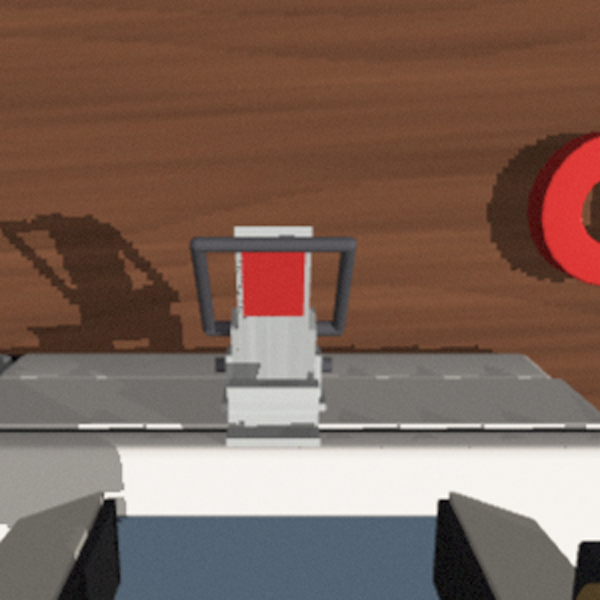

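```bash
python3 - <<'E'
from tee import *
c8=load('wrist8')[2]; c9=load('wrist9')[2]
for a,b in [((271.5,38),(275.5,161.5)),((361,38),(358,161.5)),((316.2,38),(316.8,161.5))]:
    print('bar',tri(c8,a,c9,b))
# lever tip edge centre: w8 crop (272,62)->(316,31); w9 (273,229)->(316.5,154.5)
print('tip',tri(c8,(316,31),c9,(316.5,154.5)))
im,d,c=load('wrist9'); P=cloud(im,d,c)
for v in range(155,170): print(v,P[v,290].round(4),P[v,316].round(4),P[v,345].round(4))
for v in range(228,268,3): print(v,P[v,316].round(4),P[v,280].round(4))
rel([.4128,-.219,.125])
E
```

```text
bar (array([ 0.41079019, -0.24628519,  0.13187453]), np.float64(0.00028684317364466896))
bar (array([ 0.41391294, -0.1920052 ,  0.13202048]), np.float64(0.00013296798297840975))
bar (array([ 0.41235698, -0.21913833,  0.13193158]), np.float64(0.00014706571416009712))
tip (array([ 0.40807547, -0.21905576,  0.12931605]), np.float64(0.00022018745208609057))
155 [ 0.4207 -0.2459  0.001 ] [ 0.4084 -0.2195  0.1291] [ 4.239e-01 -1.928e-01 -3.000e-04]
156 [ 4.217e-01 -2.460e-01  4.000e-04] [ 0.4092 -0.2196  0.1282] [ 0.4246 -0.1929  0.0016]
157 [ 0.4225 -0.246   0.0017] [ 0.4096 -0.2196  0.1304] [ 0.4257 -0.1929  0.0009]
158 [ 0.4088 -0.2365  0.1341] [ 0.4099 -0.2196  0.1334] [ 0.411  -0.2006  0.1327]
159 [ 0.4096 -0.2367  0.1332] [ 0.4104 -0.2196  0.1347] [ 0.4116 -0.2007  0.134 ]
160 [ 0.4101 -0.2366  0.134 ] [ 0.411  -0.2196  0.135 ] [ 0.4121 -0.2008  0.1348]
161 [ 0.4107 -0.2366  0.1348] [ 0.4116 -0.2197  0.1349] [ 0.4128 -0.2008  0.1346]
162 [ 0.4113 -0.2367  0.1346] [ 0.4123 -0.2197  0.1344] [ 0.4134 -0.2008  0.1348]
163 [ 0.4119 -0.2367  0.1352] [ 0.4129 -0.2198  0.1348] [ 0.414  -0.20
[... 721 characters left out ...]
.0858]
240 [ 0.4678 -0.223   0.1282] [ 0.4771 -0.2524  0.0936]
243 [ 0.4696 -0.2231  0.1295] [ 0.477  -0.2517  0.1018]
246 [ 0.472  -0.2233  0.1289] [ 0.4771 -0.2511  0.1091]
249 [ 0.4742 -0.2234  0.1292] [ 0.4773 -0.2505  0.1154]
252 [ 0.4766 -0.2235  0.1288] [ 0.4776 -0.25    0.1214]
255 [ 0.4755 -0.2235  0.1381] [ 0.4786 -0.2498  0.1254]
258 [ 0.4763 -0.2235  0.1419] [ 0.4778 -0.249   0.1339]
261 [ 0.478  -0.2236  0.1433] [ 0.4774 -0.2483  0.141 ]
264 [ 0.4801 -0.2237  0.1434] [ 0.4783 -0.2481  0.1444]
267 [ 0.4814 -0.2238  0.1458] [ 0.4799 -0.2481  0.1459]
t 20.63 ee [ 0.4599 -0.2214  0.2502] w 0.0707 F [-0.4  0.7  0. ] rel [ 47.2  -0.3 125.2] toolx [-0.998  0.056  0.   ] z [-0.  0. -1.]
```

Triangulation puts the bar centre at (0.4124,-0.2191,0.132). The keeper lip is at x about 0.463 and the lid's front edge at x about 0.477. I'll descend around the bar.

>>> servo_tool:
  motion:
    - [[24,0,0,0,0,0,0.8],[23,0,0,0,0,0,0.8],[0,0,25,0,0,0,0.8],[0,0,25,0,0,0,0.8],[0,0,25,0,0,0,0.8],[0,0,15,0,0,0,0.8],[0,0,0,0,0,0,0.8],[0,0,0,0,0,0,0.8]]

```text
time: 21.3
ee_pos: [0.4129, -0.2186, 0.1602]
eef_rot: [-0.087, -3.139, -0.002]
wrist_force: [-0.2, 0.5, 0.7]
grip_width: 0.0825
```

```bash
python3 - <<'E'
from tee import *
rel([.4124,-.2191,.125])
snap('wrist','wrist10')
E
```

```text
t 21.3 ee [ 0.4129 -0.2186  0.1602] w 0.0825 F [-0.2  0.5  0.7] rel [ 0.4 -0.6 35.2] toolx [-0.998  0.055  0.001] z [-0.001  0.001 -1.   ]
```

View pics/wrist10.png

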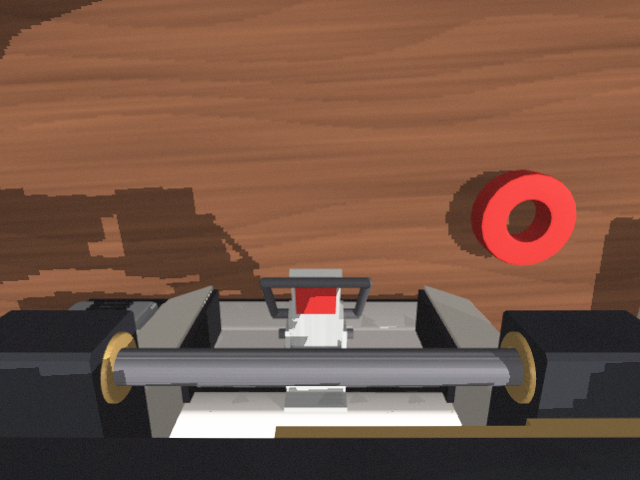

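The bar (316,283) is centred between the open fingers. Down 35 mm and pinch gently.

>>> servo_tool:
  motion:
    - [[0,-1,18,0,0,0,0.8],[0,0,17,0,0,0,0.8],[0,0,0,0,0,0,0.8],[0,0,0,0,0,0,0.0],[0,0,0,0,0,0,0.0],[0,0,0,0,0,0,0.0],[0,0,0,0,0,0,0.0],[0,0,0,0,0,0,0.0],[0,0,0,0,0,0,0.0]]
  squeeze: 8

```text
time: 22.1
ee_pos: [0.4127, -0.2198, 0.1262]
eef_rot: [0.088, 3.14, -0.001]
wrist_force: [-1.0, 0.5, 0.4]
grip_width: 0.054
```

```bash
python3 - <<'E'
from tee import *
rel([.4124,-.2191,.125])
snap('wrist','wrist11')
E
```

```text
t 22.1 ee [ 0.4127 -0.2198  0.1262] w 0.054 F [-1.   0.5  0.4] rel [0.3 0.7 1.2] toolx [-0.998  0.056 -0.001] z [ 0.001 -0.001 -1.   ]
```

View pics/wrist11.png

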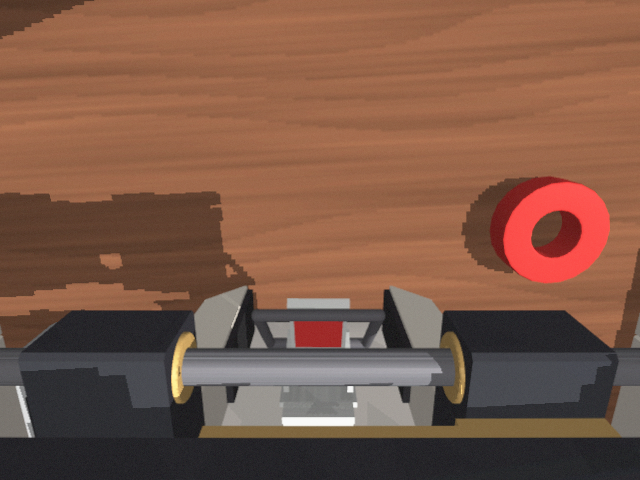

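The pinch stopped at 54 mm on the bar ends. Swinging the bail over its pivot to the back.

>>> servo_tool:
  motion:
    - [[-5.5,0,-4.5,0,0,0,0],[-5.5,0,-3.5,0,0,0,0],[-7,0,-3,0,0,0,0],[-7,0,-2,0,0,0,0],[-7.5,0,-1,0,0,0,0],[-7.5,0,0,0,0,0,0],[-5.5,0,0.5,0,0,0,0],[-3.5,0,1,0,0,0,0],[0,0,0,0,0,0,0],[0,0,0,0,0,0,0]]
  squeeze: 8

```text
time: 22.98
ee_pos: [0.4616, -0.2225, 0.1381]
eef_rot: [0.087, 3.14, -0.0]
wrist_force: [0.8, -0.9, 2.5]
grip_width: 0.0542
```

```bash
python3 - <<'E'
from tee import *
rel([.462,-.2198,.138])
snap('wrist','wrist12')
im,d,c=snap('side','side1')
cr=im[120:320,280:480]; cv2.imwrite('pics/side1c.png',cv2.cvtColor(cv2.resize(cr,(600,600),interpolation=cv2.INTER_CUBIC),cv2.COLOR_RGB2BGR))
E
```

```text
t 22.98 ee [ 0.4616 -0.2225  0.1381] w 0.0542 F [ 0.8 -0.9  2.5] rel [-0.3  2.7  0.1] toolx [-0.998  0.056 -0.   ] z [ 0. -0. -1.]
```

View pics/wrist12.png

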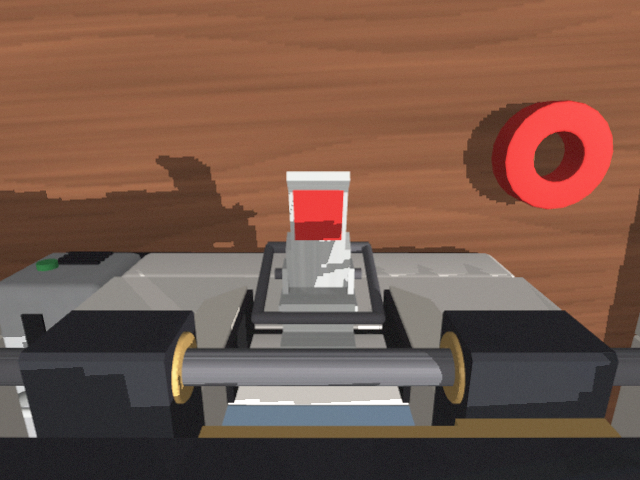

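View pics/side1c.png

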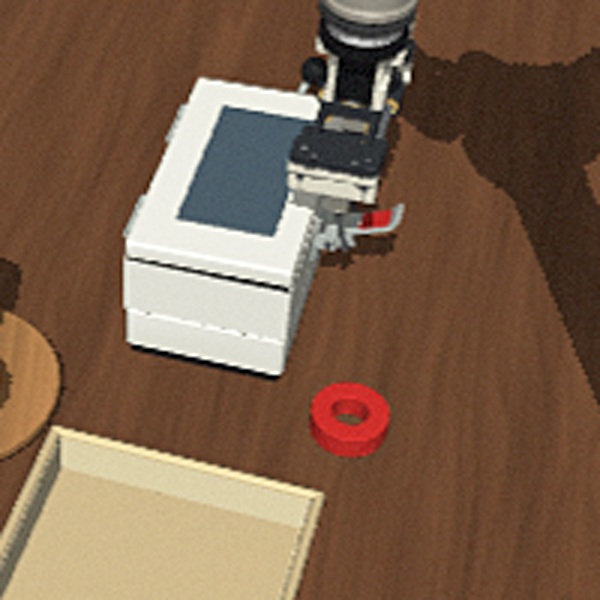

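The bail is upright and past its pivot, with the bar at (318,318) over the keeper. Releasing, then rising to look.

>>> servo_tool:
  motion:
    - [[-3,0,0,0,0,0,0],[0,0,0,0,0,0,0],[0,0,0,0,0,0,0.8],[0,0,0,0,0,0,0.8],[0,0,0,0,0,0,0.8],[0,0,0,0,0,0,0.8],[0,0,0,0,0,0,0.8],[0,0,-10,0,0,0,0.8],[-7,0,-20,0,0,0,0.8],[-10,0,-30,0,0,0,0.8],[-10,0,-30,0,0,0,0.8],[-10,0,-20,0,0,0,0.8]]

```text
time: 24.08
ee_pos: [0.5023, -0.2249, 0.2522]
eef_rot: [0.088, 3.137, -0.003]
wrist_force: [0.2, -1.1, 0.2]
grip_width: 0.0827
```

>>> servo_tool:
  motion:
    - [[-15,0,0,0,0,0,0.8],[-15,0,0,0,0,0,0.8],[0,0,0,0,0,0,0.8],[0,0,0,0,0,0,0.8]]

```text
time: 24.42
ee_pos: [0.5312, -0.2261, 0.2484]
eef_rot: [-0.087, -3.14, -0.0]
wrist_force: [-0.0, -0.6, -0.7]
grip_width: 0.0829
```

```bash
python3 - <<'E'
from tee import *
rel([.462,-.2198,.138])
im,d,c=snap('wrist','wrist13'); P=cloud(im,d,c)
cr=im[0:300,180:480]; cv2.imwrite('pics/w13c.png',cv2.cvtColor(cv2.resize(cr,(600,600),interpolation=cv2.INTER_CUBIC),cv2.COLOR_RGB2BGR))
E
```

```text
t 24.42 ee [ 0.5312 -0.2261  0.2484] w 0.0829 F [-0.  -0.6 -0.7] rel [ 69.4   2.5 110.4] toolx [-0.998  0.055  0.   ] z [-0.  0. -1.]
```

View pics/w13c.png

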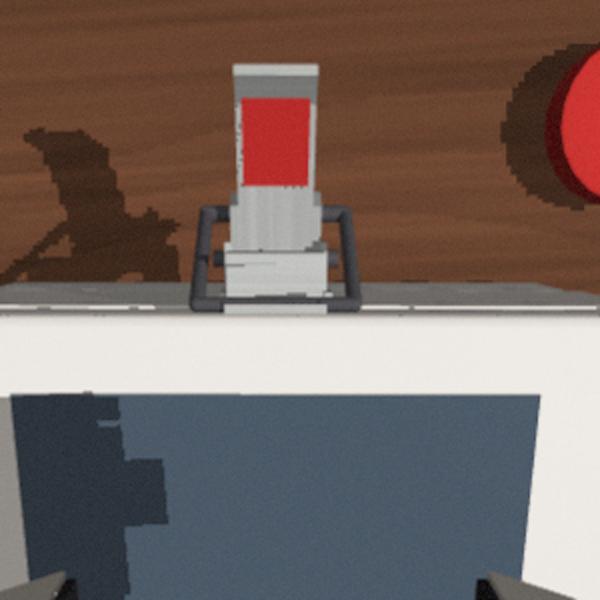

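The bar rests against the lid's front edge inside the lip, at full-image (317,151), with the legs straddling the keeper. I'll check its height before pressing, and plan the press with a tilted tool so the gripper body clears lid and keeper.

```bash
python3 - <<'E'
from tee import *
im,d,c=load('wrist13'); P=cloud(im,d,c)
for v in range(118,166,3): print(v,P[v,317].round(4),P[v,280].round(4),P[v,355].round(4))
for v in range(28,40,2): print('tip',v,P[v,317].round(4))
tau=.65
prev=None
for q in np.arange(2.05,-0.01,-.1):
    e=np.array([np.sin(q),-np.cos(q)]);n=np.array([np.cos(q),np.sin(q)])
    t=48*e+(8+9.5*abs(np.cos(q+tau)))*n
    w=np.array([.465,-.2218,.089])+np.array([-.998*t[0],.057*t[0],t[1]])/1000
    print(round(q,2),t.round(1),w.round(4)); 
E
```

```text
118 [ 0.457  -0.2224  0.1012] [ 0.4553 -0.2476  0.1114] [ 0.4583 -0.1964  0.1101]
121 [ 0.4591 -0.2225  0.1006] [ 0.4573 -0.2477  0.1127] [ 0.4601 -0.1967  0.1139]
124 [ 0.4612 -0.2227  0.099 ] [ 0.4591 -0.2475  0.1162] [ 0.462  -0.1971  0.117 ]
127 [ 0.4618 -0.2226  0.1335] [ 0.4609 -0.2473  0.1203] [ 0.4638 -0.1974  0.1203]
130 [ 0.4636 -0.2227  0.134 ] [ 0.4628 -0.2473  0.1225] [ 0.4656 -0.1976  0.1227]
133 [ 0.4657 -0.2229  0.1294] [ 0.4645 -0.2472  0.1258] [ 0.4674 -0.1979  0.1251]
136 [ 0.4676 -0.223   0.1291] [ 0.4663 -0.247   0.1289] [ 0.469  -0.1983  0.1288]
139 [ 0.4695 -0.2231  0.1288] [ 0.4679 -0.2469  0.1326] [ 0.4707 -0.1986  0.1317]
142 [ 0.4714 -0.2232  0.1291] [ 0.4697 -0.2469  0.1335] [ 0.4724 -0.1989  0.1348]
145 [ 0.4733 -0.2233  0.1297] [ 0.4713 -0.2467  0.1371] [ 0.474  -0.1992  0.1379]
148 [ 0.4744 -0.2234  0.1386] [ 0.4729 -0.2466  0.1402] [ 0.4757 -0.1994  0.1391]
151 [ 0.4761 -0.2234  0.1408] [ 0.4747 -0.2466  0.1414] [ 0.4774 -0.1996  0.1409]
154 [ 0.4776 -0.2235  0.1434] [ 0.4767 -0.247   0.1398] [ 0.4792 -0.1996  0.1413]
157 [ 0.4795 -0.2236  0.1434] [ 0.
[... 636 characters left out ...]
12.6] [ 0.4168 -0.219   0.1016]
1.45 [49.2  6.9] [ 0.4159 -0.219   0.0959]
1.35 [49.5  1.2] [ 0.4156 -0.219   0.0902]
1.25 [49.  -4.6] [ 0.4161 -0.219   0.0844]
1.15 [ 48.  -10.3] [ 0.4171 -0.2191  0.0787]
1.05 [ 46.2 -15.9] [ 0.4189 -0.2192  0.0731]
0.95 [ 43.9 -21.2] [ 0.4212 -0.2193  0.0678]
0.85 [ 41.8 -25.2] [ 0.4233 -0.2194  0.0638]
0.75 [ 39.8 -28.6] [ 0.4253 -0.2195  0.0604]
0.65 [ 37.4 -31.8] [ 0.4276 -0.2197  0.0572]
0.55 [ 34.8 -34.9] [ 0.4302 -0.2198  0.0541]
0.45 [ 32.  -37.9] [ 0.4331 -0.22    0.0511]
0.35 [ 28.8 -40.6] [ 0.4363 -0.2202  0.0484]
0.25 [ 25.3 -43.1] [ 0.4397 -0.2204  0.0459]
0.15 [ 21.6 -45.3] [ 0.4434 -0.2206  0.0437]
0.05 [ 17.6 -47.2] [ 0.4474 -0.2208  0.0418]
```

>>> servo_tool:
  motion:
    - [[0,0,-10,0,-0.11,0,-1],[0,0,0,0,-0.11,0,-1],[0,0,0,0,-0.11,0,-1],[0,0,0,0,-0.11,0,-1],[0,0,0,0,-0.11,0,-1],[0,0,0,0,-0.1,0,-1],[0,0,0,0,0,0,-1],[0,0,0,0,0,0,-1]]

```text
time: 25.13
ee_pos: [0.5298, -0.2261, 0.2579]
eef_rot: [0.073, 2.498, -0.022]
wrist_force: [-0.4, -0.5, 0.5]
grip_width: 0.0336
```

```bash
python3 - <<'E'
from tee import *
rel([.433,-.2198,.19]); print(arm.observe()['qpos'].round(2))
E
```

```text
t 25.13 ee [ 0.5298 -0.2261  0.2579] w 0.0336 F [-0.4 -0.5  0.5] rel [118.3   0.6  -3.8] toolx [-0.799  0.047 -0.599] z [ 0.599 -0.033 -0.8  ]
[-0.76  0.15  1.88  0.65  0.7  -2.69]
```

The bar centre is near (0.475, z 0.138), between lip and lid edge as planned. The tool is tilted 0.65 rad; moving it above the lever.

>>> servo_tool:
  motion:
    - [[25,0,0,0,0,0,-1],[30,0,0,0,0,0,-1],[30,0,-1,0,0,0,-1],[25,0,-1,0,0,0,-1],[8,0,-1,0,0,0,-1],[0,0,0,0,0,0,-1],[0,0,0,0,0,0,-1]]

```text
time: 25.72
ee_pos: [0.4395, -0.2205, 0.196]
eef_rot: [0.071, 2.502, -0.025]
wrist_force: [0.4, 0.3, 0.2]
grip_width: 0.0009
```

```bash
python3 - <<'E'
from tee import *
rel([.432,-.2198,.142]); print(arm.observe()['qpos'].round(2))
im,d,c=snap('wrist','wrist14')
E
```

```text
t 25.72 ee [ 0.4395 -0.2205  0.196 ] w 0.0009 F [0.4 0.3 0.2] rel [38.3  0.4 38.9] toolx [-0.802  0.045 -0.596] z [ 0.595 -0.035 -0.803]
[-0.93  0.1   2.15  0.87  0.64 -3.1 ]
```

View pics/wrist14.png

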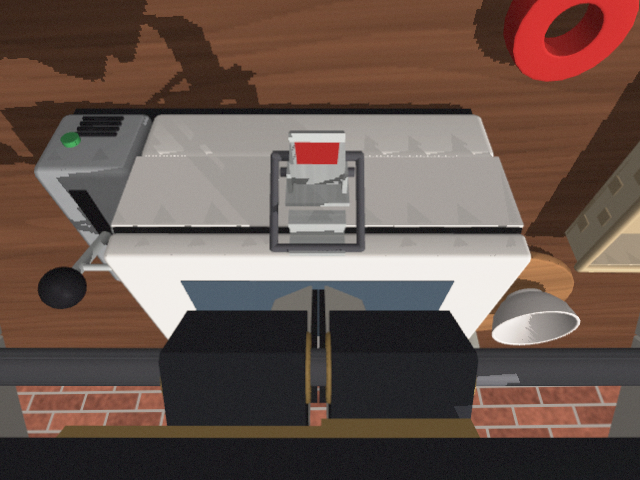

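The bail hangs over the keeper (318,200). Joint 6 has reached its limit at -3.10, so I'll make the half turn about the tool axis, which gives the same grasp.

>>> servo_tool:
  motion:
    - [[0,0,-2,0,0,0.116,-1],[0,0,-2,0,0,0.116,-1],[0,0,-2,0,0,0.116,-1],[0,0,0,0,0,0.116,-1],[0,0,0,0,0,0.116,-1],[0,0,0,0,0,0.116,-1],[0,0,0,0,0,0.116,-1],[0,0,0,0,0,0.116,-1],[0,0,0,0,0,0.116,-1],[0,0,0,0,0,0.116,-1],[0,0,0,0,0,0.116,-1],[0,0,0,0,0,0.116,-1]]

```text
time: 26.77
ee_pos: [0.436, -0.2197, 0.2005]
eef_rot: [1.721, 1.936, 0.531]
wrist_force: [-0.6, -0.0, 0.3]
grip_width: 0.0007
```

>>> servo_tool:
  motion:
    - [[0,0,0,0,0,0.116,-1],[0,0,0,0,0,0.116,-1],[0,0,0,0,0,0.116,-1],[0,0,0,0,0,0.116,-1],[0,0,0,0,0,0.116,-1],[0,0,0,0,0,0.116,-1],[0,0,0,0,0,0.116,-1],[0,0,0,0,0,0.116,-1],[0,0,0,0,0,0.116,-1],[0,0,0,0,0,0.116,-1],[0,0,0,0,0,0.116,-1],[0,0,0,0,0,0.116,-1]]

```text
time: 27.77
ee_pos: [0.436, -0.2197, 0.2005]
eef_rot: [2.836, 0.423, 0.928]
wrist_force: [-0.1, 0.1, 1.0]
grip_width: 0.0007
```

>>> servo_tool:
  motion:
    - [[0,0,0,0,0,0.116,-1],[0,0,0,0,0,0.116,-1],[0,0,0,0,0,0.116,-1],[0,0,0,0,0,0,-1],[0,0,0,0,0,0,-1]]

```text
time: 28.18
ee_pos: [0.4355, -0.2195, 0.2001]
eef_rot: [2.961, -0.065, 0.978]
wrist_force: [0.3, 0.5, -0.3]
grip_width: 0.0005
```

```bash
python3 - <<'E'
from tee import *
rel([.433,-.2198,.14]); print(arm.observe()['qpos'].round(2))
E
```

```text
t 28.18 ee [ 0.4355 -0.2195  0.2001] w 0.0005 F [ 0.3  0.5 -0.3] rel [-37.8  -0.   46.8] toolx [ 0.803 -0.032  0.596] z [ 0.595 -0.034 -0.803]
[-0.94  0.09  2.15  0.86  0.65  0.04]
```

```bash
python3 - <<'E'
from tee import *
o=arm.observe(); A=R.from_rotvec(o['eef_rot']).as_matrix()
tau=.64; prev=np.array([.4355,-.2195,.2001])
pts_=[(None,np.array([.433,-.2198,.14]))]
for q in np.arange(2.05,-.11,-.1):
    e=np.array([np.sin(q),-np.cos(q)]);n=np.array([np.cos(q),np.sin(q)])
    t=48*e+(8+9.5*abs(np.cos(q+tau)))*n
    pts_.append((q,np.array([.465,-.2218,.089])+np.array([-.998*t[0],.057*t[0],t[1]])/1000))
for q,w in pts_:
    print(None if q is None else round(q,2), w.round(4), (A.T@(w-prev)*1000).round(1)); prev=w
E
```

```text
None [ 0.433  -0.2198  0.14  ] [-37.8  -0.1  46.8]
2.05 [ 0.4301 -0.2198  0.1258] [-10.8   0.    9.7]
1.95 [ 0.4264 -0.2196  0.1217] [-5.4 -0.1  1.1]
1.85 [ 0.4232 -0.2194  0.1172] [-5.3 -0.1  1.7]
1.75 [ 0.4205 -0.2193  0.1123] [-5.1 -0.1  2.3]
1.65 [ 0.4184 -0.2191  0.107 ] [-4.9 -0.1  2.9]
1.55 [ 0.4168 -0.219   0.1015] [-4.5 -0.1  3.5]
1.45 [ 0.4159 -0.219   0.0958] [-4.1 -0.1  4. ]
1.35 [ 0.4157 -0.219   0.0901] [-3.6 -0.   4.5]
1.25 [ 0.4161 -0.219   0.0843] [-3.1 -0.   4.9]
1.15 [ 0.4172 -0.2191  0.0786] [-2.5 -0.   5.2]
1.05 [ 0.4189 -0.2192  0.073 ] [-1.9 -0.   5.5]
0.95 [ 0.4213 -0.2193  0.0677] [-1.3 -0.   5.7]
0.85 [ 0.4232 -0.2194  0.0639] [-0.7 -0.   4.2]
0.75 [ 0.4253 -0.2195  0.0605] [-0.4 -0.   3.9]
0.65 [ 0.4276 -0.2197  0.0572] [-0.1 -0.   4. ]
0.55 [ 0.4302 -0.2198  0.0541] [0.2 0.  4. ]
0.45 [ 0.433  -0.22    0.0512] [0.6 0.  4.1]
0.35 [ 0.4362 -0.2202  0.0484] [0.9 0.  4.1]
0.25 [ 0.4396 -0.2204  0.046 ] [1.3 0.  4.1]
0.15 [ 0.4433 -0.2206  0.0437] [1.7 0.  4. ]
0.05 [ 0.4473 -0.2208  0.0418] [2.1 0.  3.9]
-0.05 [ 0.4516 -0.221   0.0403] [2.5 0.  3.8]
```

>>> servo_tool:
  motion:
    - [[-18,0,23,0,0,0,-1],[-20,0,24,0,0,0,-1],[-6,0,5,0,0,0,-1],[-5,0,5,0,0,0,-1],[-5.4,0,1,0,0,0,-1],[-5.3,0,1.7,0,0,0,-1],[-5,0,2.3,0,0,0,-1],[-5,0,3,0,0,0,-1],[-4.5,0,3.5,0,0,0,-1],[0,0,0,0,0,0,-1],[0,0,0,0,0,0,-1]]

```text
time: 29.1
ee_pos: [0.4162, -0.2189, 0.1007]
eef_rot: [2.963, -0.069, 0.978]
wrist_force: [0.3, 0.4, -0.5]
grip_width: 0.0007
```

```bash
python3 - <<'E'
from tee import *
rel([.4168,-.219,.1015]); print(arm.observe()['qpos'].round(2))
im,d,c=snap('wrist','wrist15')
im,d,c=snap('side','side2')
cr=im[140:290,300:450]; cv2.imwrite('pics/side2c.png',cv2.cvtColor(cv2.resize(cr,(600,600),interpolation=cv2.INTER_CUBIC),cv2.COLOR_RGB2BGR))
E
```

```text
t 29.1 ee [ 0.4162 -0.2189  0.1007] w 0.0007 F [ 0.3  0.4 -0.5] rel [ 0.9  0.1 -0.3] toolx [ 0.803 -0.036  0.595] z [ 0.594 -0.034 -0.804]
[-0.99  0.29  2.32  1.36  0.51 -0.6 ]
```

View pics/wrist15.png

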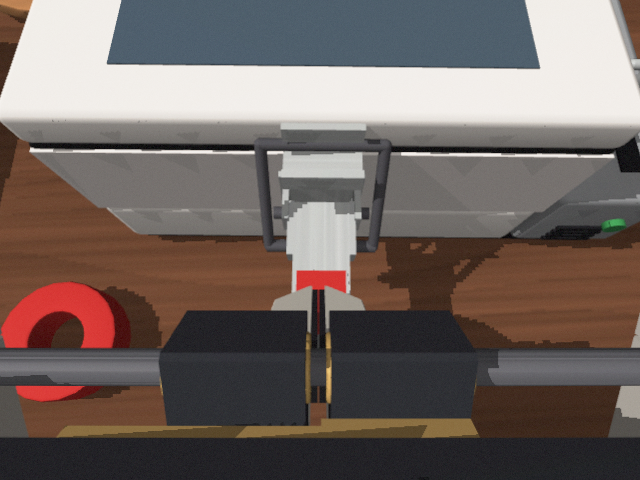

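View pics/side2c.png

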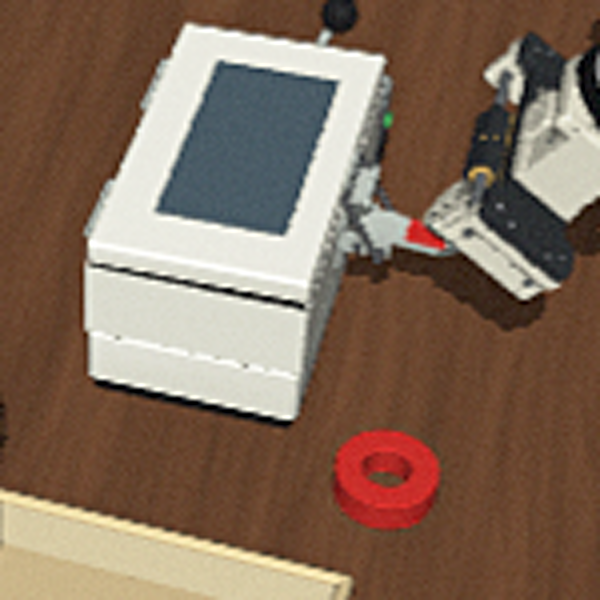

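The bar sits between lip and lid edge at (322,145), with the lever at about 1.55 under the fingertips (318,285). Checking the bar's height and pressing on.

```bash
python3 - <<'E'
from tee import *
im,d,c=load('wrist15'); P=cloud(im,d,c)
for v in range(120,192,4): print(v,P[v,322].round(4),P[v,262].round(4),im[v,322])
E
```

```text
120 [ 0.4807 -0.2233  0.1429] [ 0.4818 -0.2006  0.1429] [213 207 202]
124 [ 0.4793 -0.2232  0.1424] [ 0.4809 -0.2004  0.1415] [199 197 195]
128 [ 0.4775 -0.2231  0.1424] [ 0.4809 -0.2001  0.139 ] [198 199 195]
132 [ 0.4763 -0.223   0.1416] [ 0.4808 -0.1998  0.1364] [94 95 92]
136 [ 0.4762 -0.2231  0.1391] [ 0.4807 -0.1995  0.1337] [93 92 93]
140 [ 0.4758 -0.2231  0.1368] [ 0.4787 -0.1995  0.134 ] [95 94 92]
144 [ 0.4754 -0.2231  0.1346] [ 0.4769 -0.1995  0.134 ] [89 86 89]
148 [ 0.4745 -0.2231  0.1332] [ 0.4754 -0.1994  0.1335] [61 60 61]
152 [ 0.4757 -0.2232  0.1281] [ 0.4753 -0.1991  0.1307] [115 115 113]
156 [ 0.4735 -0.2231  0.1288] [ 0.4741 -0.1989  0.1296] [201 201 198]
160 [ 0.4714 -0.223   0.1292] [ 0.4725 -0.1989  0.1292] [204 204 200]
164 [ 0.4697 -0.2229  0.129 ] [ 0.4716 -0.1987  0.1277] [200 202 197]
168 [ 0.4683 -0.2228  0.1282] [ 0.4708 -0.1985  0.1259] [204 203 200]
172 [ 0.4632 -0.2224  0.1345] [ 0.4701 -0.1982  0.1237] [205 207 203]
176 [ 0.4613 -0.2223  0.1349] [ 0.4687 -0.1981  0.1228] [201 203 199]
180 [ 0.4614 -0.2224  0.1313] [ 0.468  -0.1979  0.1208] [87 89 87]
184 [ 0.4611 -0.2224  0.1284] [ 0.4674 -0.1975  0.1183] [85 86 85]
188 [ 0.4608 -0.2224  0.1256] [ 0.4667 -0.1973  0.1159] [83 84 83]
```

>>> servo_tool:
  motion:
    - [[-4,0,4,0,0,0,-1],[-3.6,0,4.5,0,0,0,-1],[-3,0,5,0,0,0,-1],[-2.5,0,5.2,0,0,0,-1],[-2,0,5.5,0,0,0,-1],[-1.3,0,5.7,0,0,0,-1],[0,0,0,0,0,0,-1]]

```text
time: 29.78
ee_pos: [0.4214, -0.2195, 0.0672]
eef_rot: [2.962, -0.071, 0.98]
wrist_force: [1.8, -0.5, 2.0]
grip_width: 0.0007
```

```bash
python3 - <<'E'
from tee import *
rel([.4213,-.2193,.0677]); print(arm.observe()['qpos'].round(2))
im,d,c=snap('wrist','wrist16')
E
```

```text
t 29.78 ee [ 0.4214 -0.2195  0.0672] w 0.0007 F [ 1.8 -0.5  2. ] rel [ 0.2 -0.1 -0.5] toolx [ 0.802 -0.037  0.597] z [ 0.596 -0.034 -0.803]
[-0.98  0.4   2.34  1.6   0.5  -0.86]
```

View pics/wrist16.png

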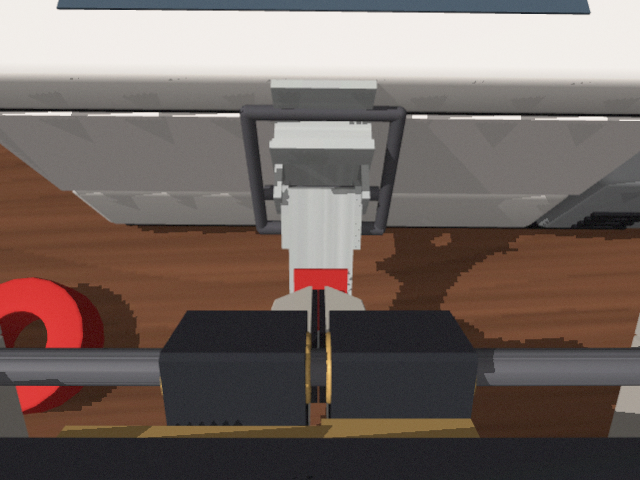

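The bar lies in the groove behind the lip at (323,113), and the press force is only about 3 N. Continuing down.

>>> servo_tool:
  motion:
    - [[-0.5,0,4.2,0,0,0,-1],[-0.4,0,4,0,0,0,-1],[0,0,4,0,0,0,-1],[0,0,4,0,0,0,-1],[0.5,0,4,0,0,0,-1],[1,0,4,0,0,0,-1],[0,0,0,0,0,0,-1]]

```text
time: 30.42
ee_pos: [0.4355, -0.2196, 0.047]
eef_rot: [2.965, -0.073, 0.977]
wrist_force: [0.8, -0.4, -0.0]
grip_width: 0.0003
```

>>> servo_tool:
  motion:
    - [[1.3,0,4,0,0,0,-1],[1.7,0,4,0,0,0,-1],[2,0,3.5,0,0,0,-1],[0,0,0,0,0,0,-1],[0,0,0,0,0,0,-1]]

```text
time: 30.83
ee_pos: [0.4463, -0.2203, 0.0413]
eef_rot: [2.964, -0.072, 0.978]
wrist_force: [-0.9, -0.9, -0.0]
grip_width: 0.0007
```

```bash
python3 - <<'E'
from tee import *
rel([.4473,-.2208,.0418]); print(arm.observe()['qpos'].round(2))
im,d,c=snap('wrist','wrist17')
E
```

```text
t 30.83 ee [ 0.4463 -0.2203  0.0413] w 0.0007 F [-0.9 -0.9 -0. ] rel [1.1 0.5 0.2] toolx [ 0.803 -0.038  0.595] z [ 0.594 -0.033 -0.804]
[-0.92  0.49  2.31  1.77  0.48 -0.98]
```

View pics/wrist17.png

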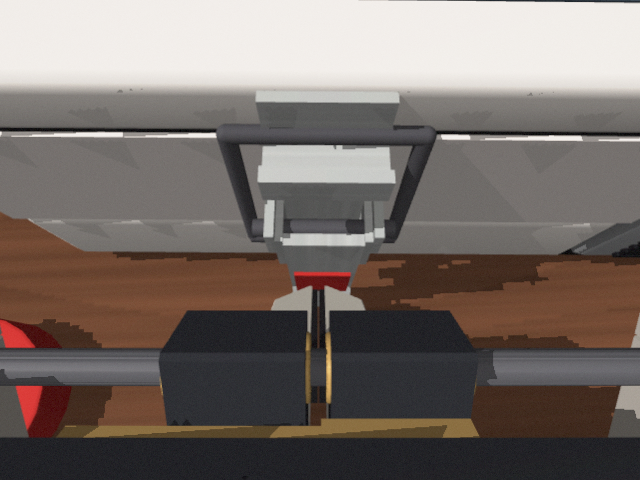

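>>> servo_tool:
  motion:
    - [[1.2,0,1.5,0,0,0,-1],[1.2,0,1.5,0,0,0,-1],[0,0,0,0,0,0,-1]]

```text
time: 31.13
ee_pos: [0.4499, -0.2207, 0.0405]
eef_rot: [2.963, -0.073, 0.978]
wrist_force: [-1.0, -0.1, 1.2]
grip_width: 0.0004
```

>>> servo_tool:
  motion:
    - [[1,0,1,0,0,0,-1],[1,0,1,0,0,0,-1],[0,0,0,0,0,0,-1]]

```text
time: 31.38
ee_pos: [0.4511, -0.2206, 0.0396]
eef_rot: [2.964, -0.075, 0.973]
wrist_force: [-13.8, -0.5, 9.6]
grip_width: 0.0005
```

A firm stop at 14 N, with the lever flat against the front. Backing off to check.

>>> servo_tool:
  motion:
    - [[0,0,-10,0,0,0,-1],[0,0,-25,0,0,0,-1],[0,0,-30,0,0,0,-1],[0,0,-30,0,0,0,-1],[0,0,-30,0,0,0,-1],[0,0,-30,0,0,0,-1],[0,0,0,0,0,0,-1],[0,0,0,0,0,0,-1]]

```text
time: 32.05
ee_pos: [0.3604, -0.2166, 0.166]
eef_rot: [2.958, -0.074, 0.979]
wrist_force: [0.1, 0.4, -1.0]
grip_width: 0.0009
```

```bash
python3 - <<'E'
from tee import *
rel([.4473,-.2208,.0418]); print(arm.observe()['qpos'].round(2))
im,d,c=snap('wrist','wrist18'); P=cloud(im,d,c)
im,d,c=snap('side','side3')
cr=im[140:290,260:410]; cv2.imwrite('pics/side3c.png',cv2.cvtColor(cv2.resize(cr,(600,600),interpolation=cv2.INTER_CUBIC),cv2.COLOR_RGB2BGR))
E
```

```text
t 32.05 ee [ 0.3604 -0.2166  0.166 ] w 0.0009 F [ 0.1  0.4 -1. ] rel [ -4.4  -1.4 151.6] toolx [ 0.801 -0.037  0.597] z [ 0.596 -0.038 -0.802]
[-1.17  0.05  2.33  0.98  0.7  -0.3 ]
```

View pics/wrist18.png

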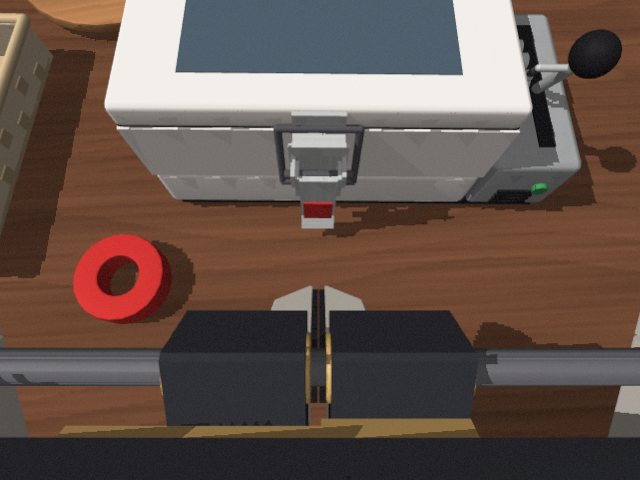

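View pics/side3c.png

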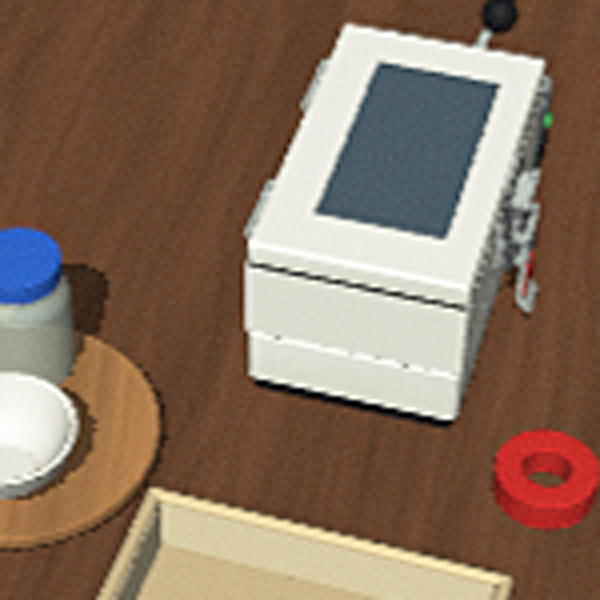

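The lever hangs down at the front, red face at (318,210), with the bail hooked. Checking the angle and lid height with depth.

```bash
python3 - <<'E'
from tee import *
im,d,c=load('wrist18'); P=cloud(im,d,c)
for v in range(108,232,6): print(v,P[v,318].round(4),im[v,318])
print('lid top front',np.nanmedian(P[95:103,200:280].reshape(-1,3),0),np.nanmedian(P[30:60,300:340].reshape(-1,3),0))
im,d,c=load('wrist13'); P13=cloud(im,d,c); print('before lid', np.nanmedian(P13[165:185,230:420].reshape(-1,3),0))
s=load('scene3')
im,d,c=snap('scene','scene5')
cr=im[200:370,110:310]; cv2.imwrite('pics/scene5c.png',cv2.cvtColor(cv2.resize(cr,(700,595),interpolation=cv2.INTER_CUBIC),cv2.COLOR_RGB2BGR))
E
```

```text
108 [ 0.4805 -0.2232  0.1408] [227 222 218]
114 [ 0.4772 -0.223   0.1397] [199 199 195]
120 [ 0.476  -0.223   0.1357] [88 90 89]
126 [ 0.4754 -0.223   0.1305] [87 83 87]
132 [ 0.4738 -0.223   0.1267] [93 94 95]
138 [ 0.4693 -0.2227  0.1272] [199 201 196]
144 [ 0.4628 -0.2223  0.131 ] [203 203 200]
150 [ 0.4616 -0.2223  0.1264] [85 85 85]
156 [ 0.4763 -0.2234  0.0945] [83 83 82]
162 [ 0.4762 -0.2235  0.0865] [84 85 85]
168 [ 0.4765 -0.2236  0.0775] [86 87 85]
174 [ 0.4636 -0.2227  0.0926] [90 87 91]
180 [ 0.4589 -0.2225  0.0932] [201 202 196]
186 [ 0.4578 -0.2225  0.0864] [89 90 87]
192 [ 0.4578 -0.2226  0.0769] [89 91 88]
198 [ 0.4587 -0.2227  0.065 ] [90 91 89]
204 [ 0.4564 -0.2226  0.0594] [138  35  34]
210 [ 0.4566 -0.2227  0.0476] [97 25 25]
216 [ 0.4568 -0.2229  0.0351] [95 24 22]
222 [ 0.4541 -0.2228  0.029 ] [167 167 164]
228 [ 0.4592 -0.2233  0.0017] [138 120 111]
lid top front [ 0.48812162 -0.17851851  0.1422363 ] [ 0.52483773 -0.22650257  0.14286185]
before lid [ 0.49043163 -0.21950682  0.14496214]
```

View pics/scene5c.png

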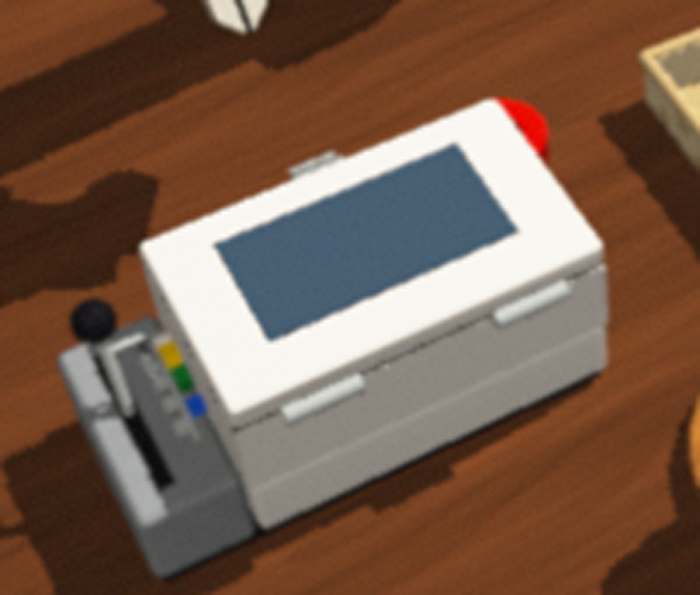

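The lever face is vertical (x = 0.457 from z 0.035 to 0.086) and the lid top dropped to 0.142 and is level, so it is pulled tight. Now the cycle lever: triangulating the knob.

```bash
python3 - <<'E'
from tee import *
def knob(fn,box):
    im,d,c=load(fn); x0,y0,x1,y1=box
    g=cv2.cvtColor(im,cv2.COLOR_RGB2GRAY)[y0:y1,x0:x1]; m=(g<32).astype(np.uint8)
    m=cv2.morphologyEx(m,cv2.MORPH_OPEN,np.ones((3,3)))
    n,l,st,ce=cv2.connectedComponentsWithStats(m); i=1+np.argmax(st[1:,4]); print(fn,ce[i]+[x0,y0],st[i]); return c,ce[i]+[x0,y0]
a=knob('wrist1',(105,50,155,105)); b=knob('wrist7',(140,140,190,190)); s=knob('scene5',(125,278,150,305)); e=knob('scene0',(125,278,150,305)); w=knob('wrist18',(560,20,630,90)); 
for p,q in ((a,b),(a,s),(b,s),(a,w),(s,w)): print(tri(p[0],p[1],q[0],q[1]))
im,d,c=load('wrist7'); P=cloud(im,d,c)
for nm,lo,hi in (('green',(50,120,80),(75,255,255)),('yellow',(22,150,120),(33,255,255)),('blue',(105,150,60),(125,255,255))):
    h=cv2.inRange(cv2.cvtColor(im,cv2.COLOR_RGB2HSV),lo,hi); h[:, :195]=0; h[:,232:]=0; h[:170]=0; h[235:]=0
    vs,us=np.nonzero(h); print(nm,len(us),us.mean(),vs.mean(),np.nanmedian(P[vs,us],0))
E
```

```text
wrist1 [132.66723549  77.86177474] [ 12  10  35  35 586]
wrist7 [153.  169.5] [10 23  9 14 52]
scene5 [135.98913043 291.83695652] [ 6  9 12 10 92]
scene0 [135.76033058 291.19834711] [  5   8  13  11 121]
wrist18 [593.19397363  61.47269303] [   8   17   54   41 1062]
(array([ 0.51446723, -0.39655037,  0.15199278]), np.float64(0.00935189722015866))
(array([ 0.51414236, -0.39592058,  0.13839923]), np.float64(0.0026630160162909645))
(array([ 0.51778813, -0.39969173,  0.14542559]), np.float64(0.009535401277637898))
(array([ 0.51306727, -0.39920817,  0.1332041 ]), np.float64(0.0001599800109839321))
(array([ 0.51158131, -0.39569178,  0.13528732]), np.float64(0.002889314043786909))
green 143 215.4965034965035 202.0909090909091 [ 0.55463904 -0.36215349  0.11244125]
yellow 50 217.3 181.76 [ 0.53450169 -0.35763537  0.11202214]
blue 132 218.67424242424244 218.1969696969697 [ 0.57215851 -0.3632287   0.10390197]
```

```bash
python3 - <<'E'
from tee import *
t=[]
for fn,(x,y,w) in (('wrist1',(110,20,120)),('wrist18',(480,0,160)),('scene5',(115,270,60)),('wrist6',(50,130,170))):
    im=load(fn)[0][y:y+w,x:min(640,x+w)]; t.append(cv2.resize(im,(390,290) if 0 else (290,290),interpolation=cv2.INTER_CUBIC))
out=np.vstack([np.hstack(t[:2]),np.hstack(t[2:])]); cv2.imwrite('pics/knob.png',cv2.cvtColor(out,cv2.COLOR_RGB2BGR))
for fn,(u,v) in (('wrist1',(134,77)),('wrist6',(97,212)),('wrist18',(594,54))):
    im,d,c=load(fn);P=cloud(im,d,c); Q=P[v-4:v+5,u-4:u+5].reshape(-1,3); print(fn,np.nanmedian(Q,0).round(4), 'center guess', (np.nanmedian(Q,0)+.0135*ray(c,(u,v))[1][0]/np.linalg.norm(ray(c,(u,v))[1][0])).round(4))
E
```

```text
wrist1 [ 0.5137 -0.3896  0.153 ] center guess [ 0.5129 -0.3947  0.1406]
wrist6 [ 0.5097 -0.3888  0.1522] center guess [ 0.5122 -0.3952  0.1406]
wrist18 [ 0.5047 -0.3871  0.149 ] center guess [ 0.5122 -0.3946  0.1406]
```

View pics/knob.png

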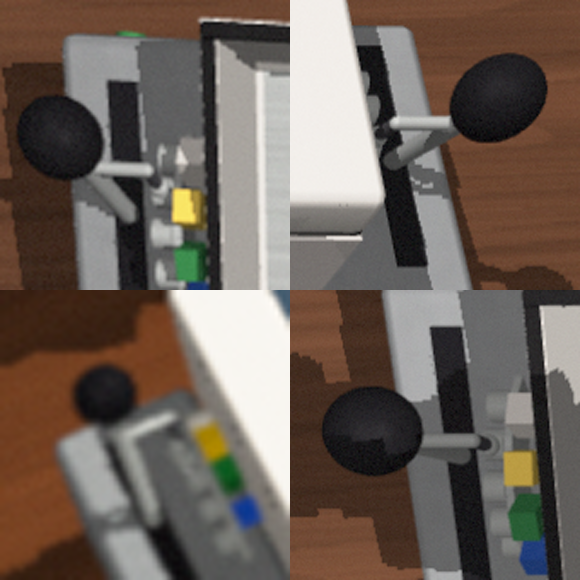

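All three wrist depth readings put the knob centre at (0.5124,-0.395,0.1406). Against the pivot near (0.545, 0.06) that is a lean of about 0.38 to the front, between the stated values, so I'll go by the marks and the snap. First back to vertical and in front of the knob.

>>> servo_tool:
  motion:
    - [[0,0,-10,0,-0.107,0,-1],[0,0,-10,0,-0.107,0,-1],[0,0,-10,0,-0.107,0,-1],[0,0,-10,0,-0.107,0,-1],[0,0,-10,0,-0.106,0,-1],[0,0,-10,0,-0.106,0,-1],[5,25,-10,0,0,0,-1],[10,30,-10,0,0,0,-1],[15,30,-5,0,0,0,-1],[20,30,0,0,0,0,-1],[20,30,0,0,0,0,-1],[20,28,0,0,0,0,-1]]

```text
time: 33.2
ee_pos: [0.4239, -0.3876, 0.2384]
eef_rot: [-3.122, 0.057, -0.196]
wrist_force: [0.8, 0.1, -0.1]
grip_width: 0.0007
```

>>> servo_tool:
  motion:
    - [[15,5,0,0,0,0,-1],[0,0,0,0,0,0,-1],[0,0,0,0,0,0,-1]]

```text
time: 33.45
ee_pos: [0.4376, -0.3914, 0.2398]
eef_rot: [-3.122, 0.056, -0.194]
wrist_force: [-0.3, 0.5, -0.2]
grip_width: 0.0006
```

```bash
python3 - <<'E'
from tee import *
rel([.475,-.40,.128]); print(arm.observe()['qpos'].round(2))
im,d,c=snap('wrist','wrist19')
E
```

```text
t 33.45 ee [ 0.4376 -0.3914  0.2398] w 0.0006 F [-0.3  0.5 -0.2] rel [ 23.5   9.  115.5] toolx [ 0.992 -0.037  0.124] z [ 0.124  0.011 -0.992]
[-0.92  0.4   1.41  0.11  1.27  0.66]
```

View pics/wrist19.png

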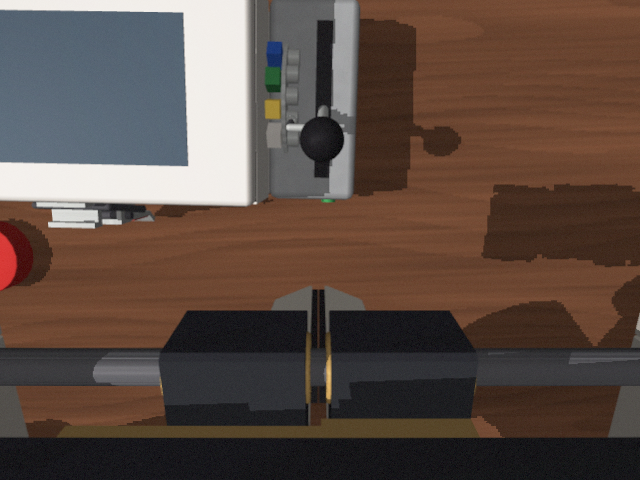

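This near-vertical view shows the marks: white (274,135), yellow (272,109), green (273,78), blue (274,52), with the knob at (322,139). Measuring the pointer against them.

```bash
python3 - <<'E'
from tee import *
im,d,c=load('wrist19'); P=cloud(im,d,c)
for n,u,v in (('white',274,137),('yellow',272,109),('green',273,79),('blue',274,54),('rod',292,127),('rod',300,127),('rod',307,128),('knob',322,139),('lever',323,110),('slotend',322,172),('slotend2',325,25)):
    Q=P[v-1:v+2,u-2:u+3].reshape(-1,3); print(n,np.nanmedian(Q,0).round(4))
g=cv2.cvtColor(im,cv2.COLOR_RGB2GRAY)
m=(g[110:170,295:350]<45).astype(np.uint8)
n,l,st,ce=cv2.connectedComponentsWithStats(cv2.morphologyEx(m,cv2.MORPH_OPEN,np.ones((9,9)))); print(ce+[295,110],st)
cr=im[0:210,230:400]; cv2.imwrite('pics/w19c.png',cv2.cvtColor(cv2.resize(cr,(486,600),interpolation=cv2.INTER_CUBIC),cv2.COLOR_RGB2BGR))
E
```

```text
white [ 0.5174 -0.3609  0.1053]
yellow [ 0.5356 -0.3614  0.1129]
green [ 0.5548 -0.3633  0.1136]
blue [ 0.5721 -0.3641  0.1071]
rod [ 0.5224 -0.375   0.1208]
rod [ 0.5221 -0.3804  0.121 ]
rod [ 0.519  -0.3862  0.1499]
knob [ 0.512  -0.395   0.1541]
lever [ 0.5359 -0.3962  0.0931]
slotend [ 0.491  -0.3938  0.0776]
slotend2 [ 0.598  -0.3997  0.0773]
[[322.40286055 138.39213349]
 [321.58323058 140.64611591]] [[   0    0   55   60 1678]
 [   6    7   42   53 1622]]
```

View pics/w19c.png

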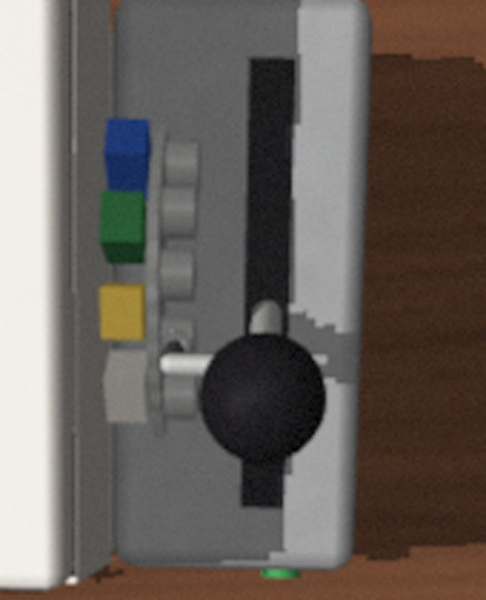

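```bash
python3 - <<'E'
from tee import *
im,d,c=load('wrist19'); P=cloud(im,d,c)
s=170/486
for (x,y) in ((182,160),(180,212),(180,272),(180,325),(182,400),(175,345)):
    u=230+x*s; v=y*s; u=int(round(u));v=int(round(v)); Q=P[v-2:v+3,u-3:u+4].reshape(-1,3); q=np.nanmedian(Q,0); print((u,v),q.round(4),'zmax',np.nanmax(Q[:,2]).round(4),'lean',np.arctan2(.545-q[0],q[2]-.06).round(2))
for u in (288,292,296,300): print(u,[(v,P[v,u].round(3).tolist()) for v in range(108,146,2)])
E
```

```text
(294, 56) [ 0.5739 -0.3768  0.0926] zmax 0.0938 lean -0.73
(293, 74) [ 0.5597 -0.3761  0.1021] zmax 0.1038 lean -0.34
(293, 95) [ 0.5454 -0.3756  0.105 ] zmax 0.1063 lean -0.01
(293, 114) [ 0.533  -0.3748  0.1013] zmax 0.1094 lean 0.28
(294, 140) [ 0.5155 -0.374   0.0921] zmax 0.0935 lean 0.74
(291, 121) [ 0.527  -0.3742  0.1135] zmax 0.1209 lean 0.32
288 [(108, [0.54, -0.37, 0.078]), (110, [0.536, -0.371, 0.097]), (112, [0.535, -0.371, 0.1]), (114, [0.533, -0.371, 0.102]), (116, [0.531, -0.372, 0.107]), (118, [0.53, -0.372, 0.107]), (120, [0.528, -0.372, 0.113]), (122, [0.526, -0.372, 0.117]), (124, [0.524, -0.373, 0.122]), (126, [0.523, -0.372, 0.12]), (128, [0.522, -0.372, 0.121]), (130, [0.521, -0.372, 0.119]), (132, [0.521, -0.37, 0.093]), (134, [0.52, -0.37, 0.091]), (136, [0.518, -0.37, 0.092]), (138, [0.517, -0.37, 0.092]), (140, [0.516, -0.37, 0.092]), (142, [0.514, -0.369, 0.091]), (144, [0.513, -0.369, 0.09])]
292 [(108, [0.54, -0.372, 0.076]), (110, [0.536, -0.374, 0.099]), (112, [0.534, -0.374, 0.101]), (114, [0.533, -0.374, 0.101]), (116, [0.531, -0.374, 0.107]), (118, 
[... 892 characters left out ...]
0.517, -0.376, 0.092]), (140, [0.515, -0.375, 0.091]), (142, [0.514, -0.375, 0.091]), (144, [0.513, -0.375, 0.09])]
300 [(108, [0.54, -0.379, 0.075]), (110, [0.539, -0.379, 0.077]), (112, [0.537, -0.378, 0.076]), (114, [0.536, -0.378, 0.076]), (116, [0.534, -0.378, 0.076]), (118, [0.533, -0.378, 0.076]), (120, [0.531, -0.378, 0.076]), (122, [0.53, -0.378, 0.076]), (124, [0.524, -0.38, 0.121]), (126, [0.523, -0.381, 0.122]), (128, [0.522, -0.38, 0.12]), (130, [0.52, -0.38, 0.12]), (132, [0.517, -0.381, 0.143]), (134, [0.516, -0.381, 0.144]), (136, [0.515, -0.381, 0.145]), (138, [0.514, -0.381, 0.145]), (140, [0.512, -0.381, 0.145]), (142, [0.511, -0.381, 0.143]), (144, [0.51, -0.381, 0.143])]
```

The pointer's tooth sits between white and yellow on peg 4, unchanged since the first picture. Green needs a knob centre at x about 0.563. Levelling the tool and dropping in front of the knob.

>>> servo_tool:
  motion:
    - [[0,0,0,0,-0.062,0,-1],[0,0,0,0,-0.062,0,-1],[15,3,20,0,0,0,-1],[15,2,25,0,0,0,-1],[5,0,30,0,0,0,-1],[0,0,25,0,0,0,-1],[0,0,10,0,0,0,-1],[0,0,0,0,0,0,-1],[0,0,0,0,0,0,-1]]

```text
time: 34.25
ee_pos: [0.4719, -0.3973, 0.1333]
eef_rot: [-3.13, 0.057, -0.004]
wrist_force: [0.7, -0.6, 0.8]
grip_width: 0.0003
```

```bash
python3 - <<'E'
from tee import *
rel([.486,-.399,.130])
E
```

```text
t 34.25 ee [ 0.4719 -0.3973  0.1333] w 0.0003 F [ 0.7 -0.6  0.8] rel [14.1  1.3  3.3] toolx [ 0.999 -0.037  0.002] z [ 0.003  0.011 -1.   ]
```

>>> servo_tool:
  motion:
    - [[7,0,3,0,0,0,-1],[7,0,0,0,0,0,-1],[4,0,0,0,0,0,-1],[4,0,0,0,0,0,-1],[4,0,0,0,0,0,-1],[4,0,0,0,0,0,-1],[4,0,0,0,0,0,-1],[4,0,0,0,0,0,-1],[0,0,0,0,0,0,-1]]

```text
time: 35.0
ee_pos: [0.5108, -0.399, 0.1297]
eef_rot: [-3.13, 0.058, -0.005]
wrist_force: [-1.3, -0.1, 0.4]
grip_width: 0.0005
```

```bash
python3 - <<'E'
from tee import *
rel([.534,-.40,.13])
im,d,c=snap('scene','scene6')
cr=im[255:355,110:220]; cv2.imwrite('pics/scene6c.png',cv2.cvtColor(cv2.resize(cr,(660,600),interpolation=cv2.INTER_CUBIC),cv2.COLOR_RGB2BGR))
E
```

```text
t 35.0 ee [ 0.5108 -0.399   0.1297] w 0.0005 F [-1.3 -0.1  0.4] rel [23.3  0.2 -0.2] toolx [ 0.999 -0.037  0.003] z [ 0.003  0.011 -1.   ]
```

View pics/scene6c.png

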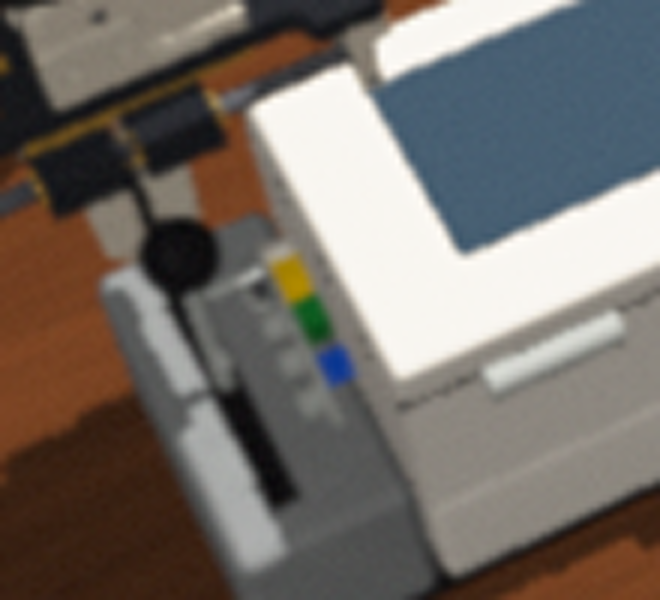

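The finger is pushing the knob at (178,255); the lever is around yellow. Continuing in small steps.

>>> servo_tool:
  motion:
    - [[3,0,0,0,0,0,-1],[3,0,0,0,0,0,-1],[3,0,0,0,0,0,-1],[2,0,0,0,0,0,-1],[2,0,0,0,0,0,-1],[0,0,0,0,0,0,-1]]

```text
time: 35.55
ee_pos: [0.5236, -0.3993, 0.1296]
eef_rot: [-3.13, 0.058, -0.005]
wrist_force: [-0.1, -0.1, -0.5]
grip_width: 0.0004
```

>>> servo_tool:
  motion:
    - [[2,0,0,0,0,0,-1],[2,0,0,0,0,0,-1],[2,0,0,0,0,0,-1],[0,0,0,0,0,0,-1]]

```text
time: 35.88
ee_pos: [0.5294, -0.3996, 0.1297]
eef_rot: [-3.13, 0.058, -0.005]
wrist_force: [0.2, -0.5, -0.6]
grip_width: 0.0005
```

```bash
python3 - <<'E'
from tee import *
rel([.534,-.40,.13])
im,d,c=snap('scene','scene7')
cr=im[255:355,110:220]; cv2.imwrite('pics/scene7c.png',cv2.cvtColor(cv2.resize(cr,(660,600),interpolation=cv2.INTER_CUBIC),cv2.COLOR_RGB2BGR))
E
```

```text
t 35.88 ee [ 0.5294 -0.3996  0.1297] w 0.0005 F [ 0.2 -0.5 -0.6] rel [ 4.6  0.3 -0.3] toolx [ 0.999 -0.037  0.003] z [ 0.003  0.011 -1.   ]
```

View pics/scene7c.png

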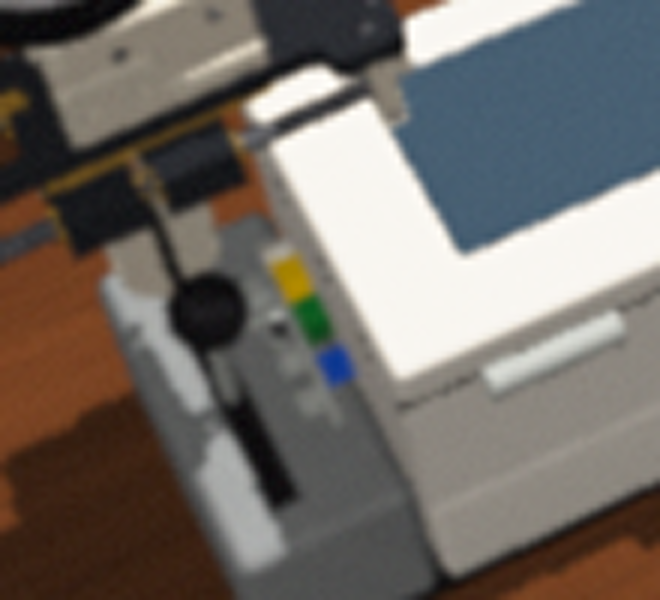

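```bash
python3 - <<'E'
from tee import *
im,d,c=load('scene7'); 
for uv in ((144.7,306.3),): print(onz(c,uv,.141),onz(c,uv,.143))
im0,d0,c0=load('scene6'); print(onz(c0,(110+178/6,255+255/6),.143))
P=cloud(im,d,c); u,v=145,306; q=np.nanmedian(P[v-2:v+3,u-2:u+3].reshape(-1,3),0); r=ray(c,(u,v))[1][0]; print(q, q+.0135*r/np.linalg.norm(r))
E
```

```text
[[ 0.56254306 -0.39528562  0.141     ]] [[ 0.56412454 -0.39554236  0.143     ]]
[[ 0.53726507 -0.39508322  0.143     ]]
[ 0.57116094 -0.39590408  0.15245956] [ 0.56282772 -0.39454299  0.14192605]
```

The knob is at (0.5628, z 0.142), a lean of 0.21 to the back, which is the green notch, and it snapped clear of the finger. Backing off for a final look.

>>> servo_tool:
  motion:
    - [[-15,0,0,0,0,0,-1],[-25,0,0,0,0,0,-1],[-20,0,-20,0,0,0,-1],[0,0,-30,0,0,0,-1],[0,0,-35,0,0,0,-1],[0,0,-35,0,0,0,-1],[0,0,-30,0,0,0,-1],[0,0,0,0,0,0,-1],[0,0,0,0,0,0,-1]]

```text
time: 36.68
ee_pos: [0.4691, -0.3996, 0.2817]
eef_rot: [-3.133, 0.058, -0.009]
wrist_force: [-0.1, 0.8, -0.8]
grip_width: 0.0005
```

```bash
python3 - <<'E'
from tee import *
rel([.534,-.40,.13])
im,d,c=snap('wrist','wrist20'); P=cloud(im,d,c)
snap('scene','scene8'); snap('side','side4')
E
```

```text
t 36.68 ee [ 0.4691 -0.3996  0.2817] w 0.0005 F [-0.1  0.8 -0.8] rel [ 64.   -0.8 152.1] toolx [ 0.999 -0.037  0.006] z [ 0.006  0.008 -1.   ]
```

View pics/wrist20.png

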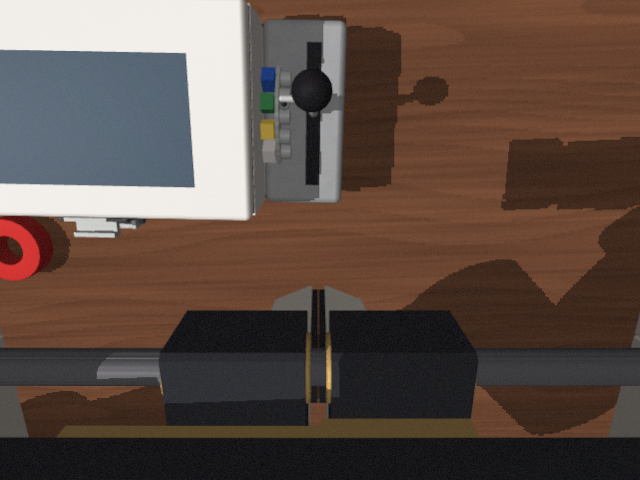

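View pics/scene8.png

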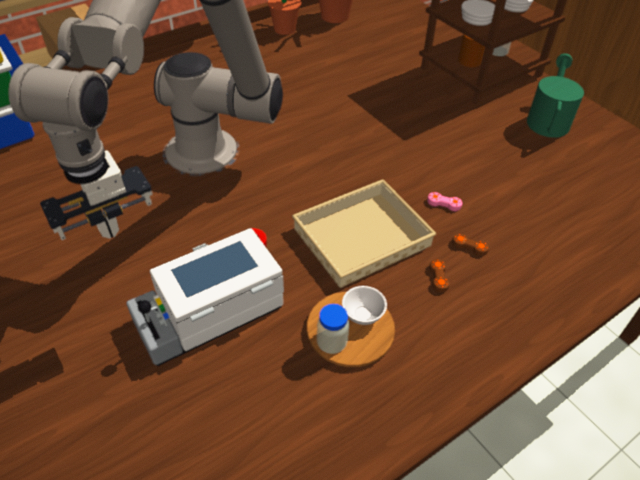

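View pics/side4.png

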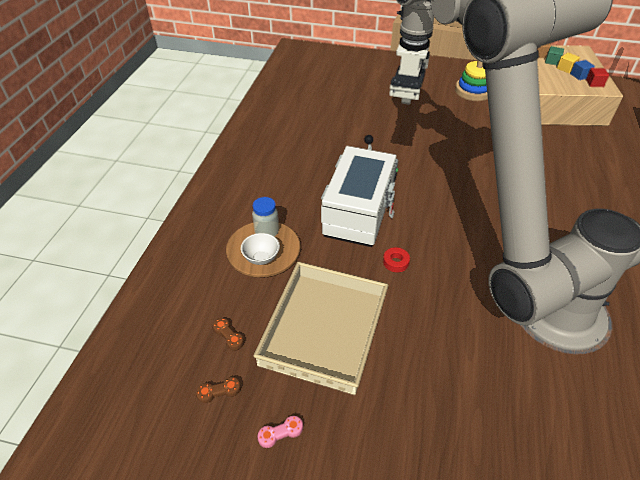

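The pointer (285,98) is beside the green mark (267,102). The lid is shut, the basket empty, and jar, bowl and ring are where they were. One last numeric check, then hand in.

```bash
python3 - <<'E'
from tee import *
im,d,c=load('wrist20'); P=cloud(im,d,c); u,v=312,90
q=np.nanmedian(P[v-3:v+4,u-3:u+4].reshape(-1,3),0); r=ray(c,(u,v))[1][0]; k=q+.0135*r/np.linalg.norm(r); print('knob',k.round(4),'lean back',np.arctan2(k[0]-.545,k[2]-.06).round(3))
print('pointer',np.nanmedian(P[97:100,284:290].reshape(-1,3),0).round(4),'lid top',np.nanmedian(P[190:205,60:230].reshape(-1,3),0).round(4))
a=load('side0')[0];b=load('side4')[0]
def cen(im,lo,hi,box):
    x0,y0,x1,y1=box; m=cv2.inRange(cv2.cvtColor(im,cv2.COLOR_RGB2HSV)[y0:y1,x0:x1],lo,hi); vs,us=np.nonzero(m); return us.mean()+x0,vs.mean()+y0
print('ring',cen(a,(0,180,120),(4,255,255),(375,240,420,280)),cen(b,(0,180,120),(4,255,255),(375,240,420,280)))
print('cap',cen(a,(105,150,60),(125,255,255),(240,190,290,225)),cen(b,(105,150,60),(125,255,255),(240,190,290,225)))
print('bowl',cen(a,(0,0,170),(179,40,255),(235,230,285,268)),cen(b,(0,0,170),(179,40,255),(235,230,285,268)))
print(arm.observe()['time']); ticket.close_job()
E
```

```text
knob [ 0.5623 -0.3978  0.1445] lean back 0.202
pointer [ 0.5585 -0.3787  0.1241] lid top [ 0.4933 -0.2718  0.1419]
ring (np.float64(396.1050505050505), np.float64(259.2848484848485)) (np.float64(396.19838056680163), np.float64(259.2429149797571))
cap (np.float64(263.65689149560114), np.float64(206.02052785923755)) (np.float64(263.65689149560114), np.float64(206.02052785923755))
bowl (np.float64(260.5905118601748), np.float64(246.51935081148565)) (np.float64(260.6637279596977), np.float64(246.455919395466))
36.8333
the job is handed in; nothing more can be done
```

The job is done and handed in at 36.8 s, with every step carried out in the order asked.

- **Teethers:** the basket held two orange teethers. Both went flat into the chamber, and I saw them there before closing the lid. The basket was empty afterwards.
- **Lid and latch:** I shut the lid onto its gasket and hooked the bail into the keeper groove. I then pressed the latch lever down until it met a firm stop at about 14 N. With the gripper backed off, the lever face stood vertical. The lid top had dropped from about 145 to 142 mm and was level, so it is pulled tight.
- **Cycle lever:** I pushed it last. It snapped into the green notch, leaning about 0.20 rad to the back against the nominal 0.21, with its pointer beside the green mark.
- **Left alone:** jar, bowl and red ring moved less than 0.2 pixel between the first and last side pictures. The brown and pink look-alikes were not touched.

**Disagreement:** before I touched it, the cycle lever read about 0.38 rad to the front. That is between the white (0.63) and yellow (0.21) positions, although the text says it starts in one of those notches. No other check failed.

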